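# Rotate the tinned-food stock in a dormitory desk dispenser

## Robot

A 7-joint arm with a two-finger parallel gripper is mounted at the origin on the work surface. World frame = base frame: x ahead of the robot, y to its left, z up, the work surface at z = 0. Lengths are in m, angles in rad, forces in N, time in s.
With the tool pointing down it reaches from about 0.4 to 0.875 m from the base axis. Payload 19.3 kg.
Tool frame: the origin (TCP) lies between the finger pads; the fingertips stand bot.tcp_to_tips ahead of it and the grasp point (between the pads) is the TCP (bot.tcp_to_tips is the distance from the TCP to the fingertips, in m); z points along the fingers, y is the line along which they close (so a half turn about z gives the same grasp; the last joint's range is limited). The gripper opens to 85 mm and grips with 20 to 120 N. Pads are 22 mm wide; open, the fingers measure 114 mm over their backs; the gripper's body (76 mm by 85 mm) begins 54 mm behind the grasp point. The pads swing forward as they close: fully open they stand 13 mm farther back than shut.
Start: joints at [-1.392, 0.521, -0.036, 1.599, 0.021, 1.021, -0.113], TCP at [0.154, 0.606, 0.25] pointing down, gripper open.
Joint ranges: [-2.91, 2.91], [-0.3, 2.13], [-1.5, 1.42], [0.17, 2.43], [-1.26, 4.41], [0.16, 1.93], [-2.52, 2.52]. Speed limits (rad/s): [1.89, 1.89, 2.39, 2.39, 3.01, 3.01, 3.01].

## Interface

Orientations are given as [roll, pitch, yaw] about the fixed x, y, z axes, in that order (R = Rz(yaw) Ry(pitch) Rx(roll)).
In Python, from workcell import telemetry, grab_frame, bot gives the robot as it stands. The module is installed in compiled form; this text tells all that it offers.
- The arm moves only by the shell command python3 -m crank 'ROWS' [FORCE]. ROWS is text: rows parted by semicolons, each of 7 numbers parted by spaces: the finger opening in m, from 0 to 0.0854, then the shift along the tool's x, y, z in m, then the turn, a rotation vector about the tool's x, y, z in degrees. A call has exactly 8 rows; each row shifts and turns the commanded pose from where the row before left it, along the tool's axes as they then stand; what a row does not reach is not made up. A row lasts 1/12 s, in which the tool goes at most 41.7 mm and 7.16 degrees, less where a joint would pass 70% of its speed; a pose out of reach is approached as far as the arm can. A call with a gripper value outside its range is refused whole. The fingers move at their own pace and stop on an object; FORCE is the grip in N (left out, the last holds). Time passes only in rows, so rows that do not move let the fingers close, or fill a call up. It gives the time, the measured TCP pose, the force, the opening and the grip force at its end, in the units of the state.
- telemetry.observe(): the state, without advancing time (a new reading comes with each control period).
- grab_frame(name): name is "scene" or "top" or "wrist"; returns a dict with "pixels" (480x640x3 uint8, red, green, blue), "depth" (480x640 float32, m along the optical axis (not along the pixel's ray), 0 where there is no reading), "vertical_fov" (degrees; the focal length in pixels is half the picture's height over the tangent of half this angle, whatever the lens; pixels are square), "cx", "cy" (the principal point, pixels), "R" (3x3) and "t" (3): a world point X has camera coordinates R X + t; the wrist camera has in their place "hand_eye" (4x4, takes a point from camera to tool coordinates, whose origin is the TCP and whose axes are the flange's). Camera axes: x right, y down, z forward; pixel columns grow to the right and rows downward; lengths in m; the calibration is good to about 2 mm. A picture is of the moment at which its call begins: read the wrist's pose just before it.
- bot.job_done(): hands the job in; it is judged then, once.
The state is a dict: "clock": time; "qpos": joint angles; "qd": joint speeds; "joint_efforts": joint torques, N m; "position": TCP position; "tool_rot": TCP orientation; "force": force on the tool from outside, world axes, zero at the start; "moment": the same for the moment, N m; "grip_width": finger opening in m; "finger_force": force on a finger pad.
Only numpy, scipy, OpenCV 4.12 (cv2) and the standard library are available. Lean on these libraries where they do the work, as an engineer would, in place of code of your own. Each camera call takes 0.05 s, during which the arm holds its last target. There are 200 camera calls.

## Task

Rotate the tin stock: draw the three oldest tins, one by one, from the bottom of the dispenser through its mouth and stack them squarely in one pile in the middle of the cork mat, while the two tins above stay in the dispenser. Load every new tin lying on the desk (two or three) into the top of the dispenser, so that it lies flat on the column. Leave the other things on the desk where they are.

Things in the scene. Friction and masses are not known exactly. Their poses are not given: they have to be found in the camera images.
- dispenser_floor (a point): Smooth grey steel gravity chute, screwed to the desk, with one column of tins, the oldest lowest. Point: middle of its floor, 45 mm above the desk, under the column; x points level inward, away from the mouth, z up. Column space: x -56 to 56, y -33 to 33 mm. The floor is full width for x > 3 mm; in front of that only a tongue 40 mm wide, to x = -50, so the front half of the lowest tin is free at both sides.
- dispenser_mouth (a point): The mouth: middle of the slot, 56 mm in front of the floor point and 23 mm above it, same axes. The slot is open from the floor to 46 mm above it, and only the lowest tin passes, towards -x. Above it two front stops (16 to 36 mm either side of the middle, 3 mm thick) hold back the other tins. Pulled out 110 mm, a tin is clear of the column, which then drops by one tin.
- dispenser_top (a point): The open top, for loading: a point on the column's axis at the rim, 115 mm above the floor point, same axes. Side cheeks (3 mm thick, x 3 to 59) and front stops (with returns 14 mm long at the sides) end here and flare outward 12 mm more; the back wall at x = 56 is 65 mm higher. From x = -45 to 3 the sides are open for fingers, but for one arm each side, y 33 to 36 mm, 46 to 58 mm above the floor.
- mat_top (a point): A square cork table mat, 200 x 200 mm, 8 mm thick, fixed to the desk; this point is the middle of its upper face; its x and y axes lie along its sides.
- tin_1_c (a point): A flat oblong fish tin of bare metal with a ring-pull, 105 mm long (its x), 60 mm wide (its y), 32 mm high (its z), 180 g; at the start the oldest: lowest in the dispenser, long side along the dispenser's x. This point is its centre, half-way up.
- tin_2_c (a point): A flat oblong fish tin of bare metal with a ring-pull, 105 mm long (its x), 60 mm wide (its y), 32 mm high (its z), 180 g; at the start second from below in the dispenser, long side along the dispenser's x. This point is its centre, half-way up.
- tin_3_c (a point): A flat oblong fish tin of bare metal with a ring-pull, 105 mm long (its x), 60 mm wide (its y), 32 mm high (its z), 180 g; at the start third from below in the dispenser, long side along the dispenser's x. This point is its centre, half-way up.
- tin_4_c (a point): A flat oblong fish tin of bare metal with a ring-pull, 105 mm long (its x), 60 mm wide (its y), 32 mm high (its z), 180 g; at the start fourth from below in the dispenser, stays there, long side along the dispenser's x. This point is its centre, half-way up.
- tin_5_c (a point): A flat oblong fish tin of bare metal with a ring-pull, 105 mm long (its x), 60 mm wide (its y), 32 mm high (its z), 180 g; at the start fifth and uppermost in the dispenser, stays there, long side along the dispenser's x. This point is its centre, half-way up.
- new_1_c (a point): A newly bought tin, the same size and look (105 x 60 x 32 mm, 180 g); if present, it lies flat and loose on the desk at the robot's left at the start. This point is its centre, half-way up.
- new_2_c (a point): A newly bought tin, the same size and look (105 x 60 x 32 mm, 180 g); if present, it lies flat and loose on the desk at the robot's left at the start. This point is its centre, half-way up.
- new_3_c (a point): A newly bought tin, the same size and look (105 x 60 x 32 mm, 180 g); if present, it lies flat and loose on the desk at the robot's left at the start. This point is its centre, half-way up.
- cream_jar: white face-cream jar, 68 mm across, 44 mm high; a bystander, leave it alone. Its origin is the centre of its underside.
- glasses_case: black glasses case 160 x 62 x 40 mm; a bystander, leave it alone. Its origin is the centre of its underside.
- charger: white charger block 58 x 52 x 28 mm lying on the desk; a bystander, leave it alone. Its origin is the centre of its underside.
- cup: white mug, 76 mm across and 75 mm high; a bystander, leave it alone. Its origin is the centre of its underside.
Mind the look-alikes: they are no part of the job. What is shaped like the part that bears new_2_c but green or turquoise is not meant.

How it is judged:
On the way, in this order (a step that is already met when the one before it is completed fails the run):
1. the lowest tin is drawn out through the mouth of the dispenser (x of tin_1_c in the frame of dispenser_floor below -0.11 m), for 0.1 s.
2. the next tin is drawn out through the mouth of the dispenser (x of tin_2_c in the frame of dispenser_floor below -0.11 m), for 0.1 s.
3. the third tin is drawn out through the mouth of the dispenser (x of tin_3_c in the frame of dispenser_floor below -0.11 m), for 0.1 s.
At the end, for the whole second after the job is handed in: Oldest three flat in one pile, each within 45 mm of the mat's middle, centres within 8 mm and long sides within 0.12 rad of one another; two kept tins at the bottom of the column, each new tin in it above them, all flat (0.08 rad), within 12 mm along and 10 mm across of the middle (horizontal distance between each of tin_1_c, tin_2_c, tin_3_c and mat_top below 0.045 m and height (world z) of tin_1_c between 0.018 and 0.096 m and angle between each of tin_1_c, tin_2_c, tin_3_c's own z axis and vertical below 0.06 rad and height (world z) of tin_2_c between 0.018 and 0.096 m and height (world z) of tin_3_c between 0.018 and 0.096 m and horizontal distance between tin_1_c and tin_2_c below 0.008 m and angle between the x axis of tin_1_c and the x axis of tin_2_c, either way round below 0.12 rad and horizontal distance between each of tin_1_c, tin_2_c and tin_3_c below 0.008 m and angle between the x axis of each of tin_1_c, tin_2_c and the x axis of tin_3_c, either way round below 0.12 rad and x of tin_4_c in the frame of dispenser_floor between -0.012 and 0.012 m and y of tin_4_c in the frame of dispenser_floor between -0.01 and 0.01 m and x of tin_5_c in the frame of dispenser_floor between -0.012 and 0.012 m and y of tin_5_c in the frame of dispenser_floor between -0.01 and 0.01 m and z of tin_4_c in the frame of dispenser_floor below 0.024 m and z of tin_5_c in the frame of dispenser_floor below 0.056 m and angle between each of tin_4_c, tin_5_c, new_1_c, new_2_c, new_3_c's own z axis and vertical below 0.08 rad and x of new_1_c in the frame of dispenser_floor between -0.012 and 0.012 m and y of new_1_c in the frame of dispenser_floor between -0.01 and 0.01 m and z of new_1_c in the frame of dispenser_floor between 0.072 and 0.152 m and x of new_2_c in the frame of dispenser_floor between -0.012 and 0.012 m and y of new_2_c in the frame of dispenser_floor between -0.01 and 0.01 m and z of new_2_c in the frame of dispenser_floor between 0.072 and 0.152 m and x of new_3_c in the frame of dispenser_floor between -0.012 and 0.012 m and y of new_3_c in the frame of dispenser_floor between -0.01 and 0.01 m and z of new_3_c in the frame of dispenser_floor between 0.072 and 0.152 m); the robot touches nothing.
It fails at once if a tin that is to stay leaves the dispenser's column ((x of tin_4_c in the frame of dispenser_floor below -0.03 m or x of tin_4_c in the frame of dispenser_floor above 0.03 m or y of tin_4_c in the frame of dispenser_floor below -0.03 m or y of tin_4_c in the frame of dispenser_floor above 0.03 m) or (x of tin_5_c in the frame of dispenser_floor below -0.03 m or x of tin_5_c in the frame of dispenser_floor above 0.03 m or y of tin_5_c in the frame of dispenser_floor below -0.03 m or y of tin_5_c in the frame of dispenser_floor above 0.03 m)).
It fails at once if one of the three oldest tins is taken out over the top ((z of tin_1_c in the frame of dispenser_floor above 0.05 m and x of tin_1_c in the frame of dispenser_floor between -0.06 and 0.06 m and y of tin_1_c in the frame of dispenser_floor between -0.04 and 0.04 m) or (z of tin_2_c in the frame of dispenser_floor above 0.082 m and x of tin_2_c in the frame of dispenser_floor between -0.06 and 0.06 m and y of tin_2_c in the frame of dispenser_floor between -0.04 and 0.04 m) or (z of tin_3_c in the frame of dispenser_floor above 0.114 m and x of tin_3_c in the frame of dispenser_floor between -0.06 and 0.06 m and y of tin_3_c in the frame of dispenser_floor between -0.04 and 0.04 m)).
It fails at once if a bystander is pushed aside by more than 25 mm (distance of any of cream_jar, glasses_case, charger, cup from where it was at the start of the episode above 0.025 m).
It fails at once if a bystander is knocked over (angle between any of cream_jar, glasses_case, charger, cup's own z axis and vertical above 0.4 rad).
Of new_1, new_2, new_3 only 2 to 3 are there at a start; the rules pass over those that are not, and their reading is None.
At some moment in a run one of new_1, new_2, new_3 may be knocked a few centimetres aside while the robot is not near it.
Once in a run the grip may slacken for a moment while it holds something.
It also fails if it takes over 200 s, if anything falls off the work surface, if the arm or the gripper's body presses on something with over 40 N, if the wrist force passes 120 N, or if a joint passes its speed limit or range.

## Working session

There is one attempt and no reset: what is moved stays moved. The work goes in short steps, Python scripts to look and compute and a shell command to move; the robot and the scene stay as the last step left them, time stands still between calls to the robot, and variables do not carry over. Pictures are saved under pics/ and viewed, at most 14 in all, crops included, and the job is handed in when it is done.

```bash
mkdir -p pics; cat > h.py <<'E'
import numpy as np,cv2
from workcell import telemetry,grab_frame,bot
from scipy.spatial.transform import Rotation as Ro
def cam(n):
    s=telemetry.observe(); f=grab_frame(n); 
    f['f']=240/np.tan(np.radians(f['vertical_fov'])/2)
    if 'R' in f: R=np.array(f['R']); f['Rw']=R.T; f['o']=-R.T@np.array(f['t'])
    else:
        H=np.array(f['hand_eye']); Rt=Ro.from_euler('xyz',s['tool_rot']).as_matrix()
        f['Rw']=Rt@H[:3,:3]; f['o']=Rt@H[:3,3]+np.array(s['position'])
    return f
def cloud(f):
    v,u=np.mgrid[:480,:640]; d=f['depth']
    c=np.stack([(u-f['cx'])/f['f']*d,(v-f['cy'])/f['f']*d,d],-1)
    P=c@f['Rw'].T+f['o']; P[d==0]=np.nan; return P
def ray(f,u,v,z):
    d=f['Rw']@np.array([(u-f['cx'])/f['f'],(v-f['cy'])/f['f'],1]); return f['o']+d*(z-f['o'][2])/d[2]
def save(f,n): cv2.imwrite('pics/'+n,f['pixels'][:,:,::-1])
E
python3 - <<'E'
from h import *
print(telemetry.observe(), bot.tcp_to_tips)
for n in ['scene','top','wrist']:
    f=cam(n); save(f,n+'0.png'); np.savez('/tmp/'+n+'0.npz',P=cloud(f),px=f['pixels']); print(n,f['o'],f['Rw'].round(3).tolist(),f['f'],f['cx'],f['cy'])
E
```

```text
{'clock': 0.0, 'qpos': array([-1.3921957 ,  0.52201716, -0.03636844,  1.59998362,  0.02118711,
        1.0210929 , -0.11280922]), 'qd': array([ 0.00209101, -0.00093662,  0.00019262,  0.00084528,  0.00117199,
       -0.00043772,  0.00098687]), 'joint_efforts': array([ 1.36466715e-03, -9.27095389e+01,  1.98000513e+00, -3.69921434e+01,
        1.78528426e-02,  7.96361302e-03, -9.13049962e-05]), 'position': array([0.15383304, 0.60545733, 0.24973203]), 'tool_rot': array([-3.14047673e+00,  4.76350594e-05,  2.89280126e+00]), 'force': array([ 0.6959186 ,  0.47801804, -0.47686542]), 'moment': array([-0.01697439, -0.04493007, -0.03565003]), 'finger_force': 0.0, 'grip_width': 0.08552190538965124} 0.019
scene [ 1.36646598 -0.77517291  1.14001049] [[0.666, 0.5, -0.554], [0.746, -0.433, 0.506], [0.014, -0.75, -0.661]] 563.1393174871375 317.25317160370014 230.94995975024477
top [0.35103204 0.01089726 1.47436214] [[-0.005, -0.994, 0.111], [-1.0, 0.005, 0.002], [-0.002, -0.111, -0.994]] 527.0020035576902 323.8940274613959 240.28114021146885
wrist [0.08168789 0.62310271 0.37348596] [[0.245, 0.928, 0.282], [0.969, -0.234, -0.072], [-0.001, 0.291, -0.957]] 354.68535878345 321.82055657330943 238.50745490494137
```

View pics/scene0.png

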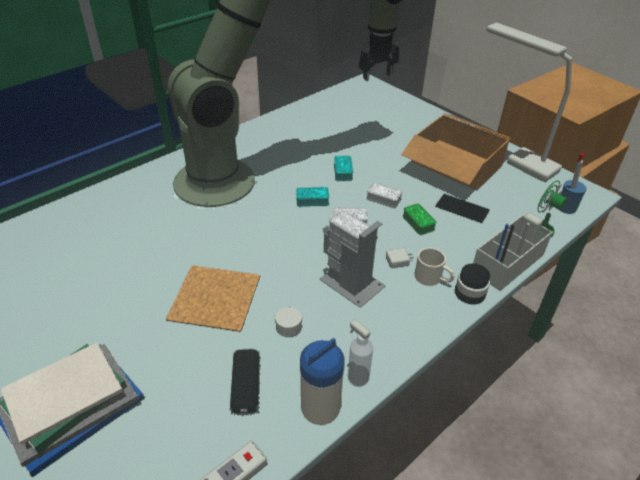

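View pics/top0.png

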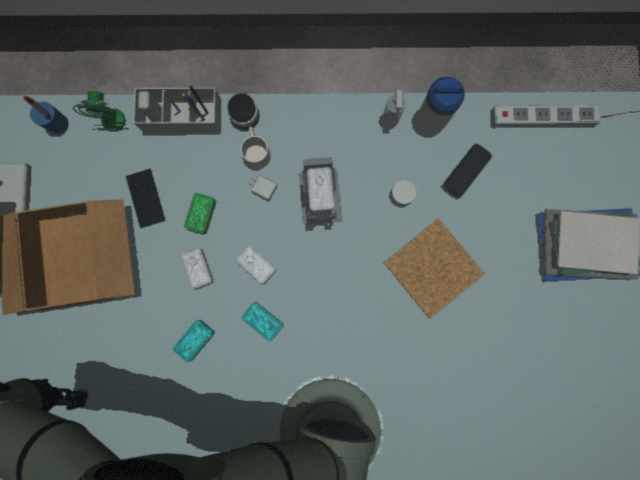

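Both views show the dispenser at top (320,190), mat at (435,268), two silver new tins at (197,269) and (257,265), plus green and turquoise decoys. Now the numbers.

```bash
cat > m.py <<'E'
from h import *
d=np.load('/tmp/top0.npz');P=d['P'];px=d['px'];z=P[...,2]
hsv=cv2.cvtColor(px,cv2.COLOR_RGB2HSV)
def rect(m,n):
    p=P[m][:,:2]; p=p[~np.isnan(p[:,0])]
    r=cv2.minAreaRect((p*1000).astype(np.float32)); print(n,m.sum(),np.round(r[0],1),np.round(r[1],1),round(r[2],1),'z',np.nanmedian(P[m][:,2]).round(4))
def box(u0,u1,v0,v1):
    m=np.zeros(z.shape,bool);m[v0:v1,u0:u1]=1;return m
print('desk z',np.nanmedian(z[300:340,560:600]))
t=lambda b,zz:b&(z>zz)
rect(t(box(178,222,242,295),.022)&(hsv[...,1]<60),'newA')
rect(t(box(230,282,240,290),.022)&(hsv[...,1]<60),'newB')
m=box(380,490,215,322)&(hsv[...,1]>90)&(hsv[...,0]<25); rect(cv2.morphologyEx(m.astype(np.uint8),cv2.MORPH_OPEN,np.ones((5,5)))>0,'mat')
b=box(290,352,140,240)
print('disp hist',np.histogram(z[b],bins=np.arange(0,.30,.01)))
for a,c in [(.19,.215),(.15,.175),(.21,.24)]:
    rect(b&(z>a)&(z<c),(a,c))
rect(b&(z>.003)&(z<.02),'plate')
import sys
big=cv2.resize(px[140:245,280:365],None,fx=7,fy=5.7,interpolation=cv2.INTER_CUBIC)
d2=np.load('/tmp/scene0.npz')['px'][190:310,300:400]
big2=cv2.resize(d2,None,fx=5,fy=5,interpolation=cv2.INTER_CUBIC)[:598,:400] if 0 else cv2.resize(d2,(400,598))
cv2.imwrite('pics/disp.png',np.hstack([cv2.resize(big,(400,598)),big2])[...,::-1])
E
python3 m.py
```

```text
desk z -0.00048699029539411853
newA 833 [438.3 367.1] [105.2  60.7] 20.3 z 0.0313
newB 828 [447.4 203.6] [105.5  60. ] 48.0 z 0.0315
mat 4912 [ 437.2 -292.7] [195.8 197.4] 38.4 z 0.0075
disp hist (array([2051,   26,    5,    1,   13,   11,    3,   17,   11,   23,   37,
         29,   18,   12,   28,   46,  157,  104,   17,   73,  993,   44,
        200,    6,    0,    0,    0,    0,    0]), array([0.  , 0.01, 0.02, 0.03, 0.04, 0.05, 0.06, 0.07, 0.08, 0.09, 0.1 ,
       0.11, 0.12, 0.13, 0.14, 0.15, 0.16, 0.17, 0.18, 0.19, 0.2 , 0.21,
       0.22, 0.23, 0.24, 0.25, 0.26, 0.27, 0.28, 0.29]))
(0.19, 0.215) 1092 [622.7  24.9] [109.1  69.8] 4.5 z 0.2046
(0.15, 0.175) 275 [617.3  23.3] [124.   84.3] 4.7 z 0.167
(0.21, 0.24) 250 [633.   24.8] [119.7  71. ] 5.1 z 0.2255
plate 838 [662.2  22.4] [174.5 286.5] 89.6 z 0.0049
```

View pics/disp.png

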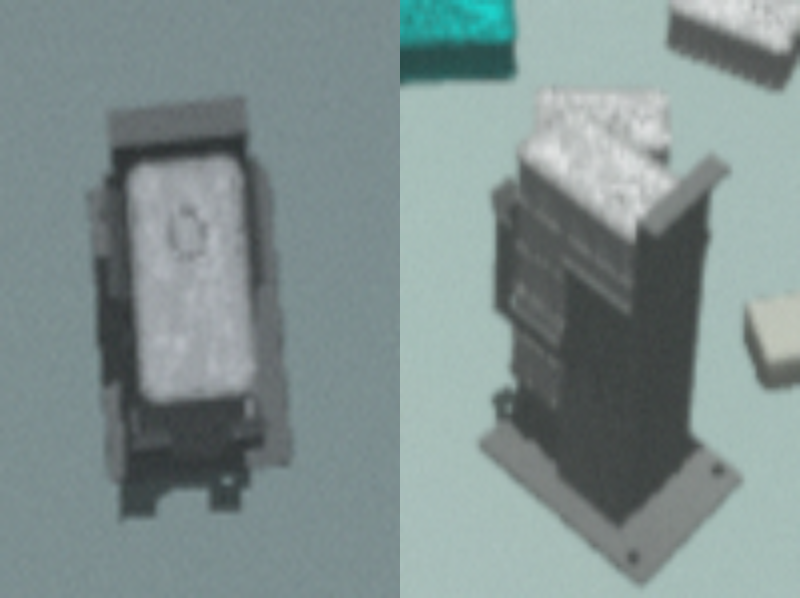

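```bash
cat >> h.py <<'E'
from scipy.linalg import logm,expm
def Rt(yaw,tilt):
    """tool y along lateral(yaw+90deg), tool z tilted 'tilt' deg from straight down toward heading yaw"""
    y=np.radians(yaw);t=np.radians(tilt);X=np.array([np.cos(y),np.sin(y),0]);Y=np.array([-np.sin(y),np.cos(y),0])
    z=np.sin(t)*X-np.cos(t)*np.array([0,0,1]); return np.stack([np.cross(Y,z),Y,z],1)
def T(R,p): M=np.eye(4);M[:3,:3]=R;M[:3,3]=p;return M
def cur(): 
    s=telemetry.observe();return T(Ro.from_euler('xyz',s['tool_rot']).as_matrix(),s['position'])
def plan(A,B,n=None):
    D=np.linalg.inv(A)@B; rv=np.degrees(Ro.from_matrix(D[:3,:3]).as_rotvec())
    n=n or int(max(np.ceil(np.linalg.norm(D[:3,3])/.0405),np.ceil(np.linalg.norm(rv)/7),1))
    M=expm(np.real(logm(D))/n); r=np.degrees(Ro.from_matrix(M[:3,:3]).as_rotvec())
    print('rows',n,' '.join(f'{v:.4f}' for v in M[:3,3]),' '.join(f'{v:.2f}' for v in r)); return B
def st():
    s=telemetry.observe();print('t',round(s['clock'],2),'p',s['position'].round(4),'rpy',np.degrees(s['tool_rot']).round(1),'q',s['qpos'].round(2),'F',s['force'].round(1),'w',round(s['grip_width'],4),'ff',round(s['finger_force'],1))
E
python3 - <<'E'
exec(open('m.py').read().split("import sys")[0])
v=hsv[...,2]
rect(b&(z>.198)&(z<.21)&(v>120)&(np.mgrid[:480,:640][1]>305)&(np.mgrid[:480,:640][1]<336),'tin5')
rect(b&(z>.215)&(z<.235),'back')
st()
A=cur(); B=plan(A,T(Rt(14,0),[.42,.33,.36])); plan(B,T(Rt(4.6,0),[.44,.04,.40]))
E
```

```text
desk z -0.00048699029539411853
newA 833 [438.3 367.1] [105.2  60.7] 20.3 z 0.0313
newB 828 [447.4 203.6] [105.5  60. ] 48.0 z 0.0315
mat 4912 [ 437.2 -292.7] [195.8 197.4] 38.4 z 0.0075
disp hist (array([2051,   26,    5,    1,   13,   11,    3,   17,   11,   23,   37,
         29,   18,   12,   28,   46,  157,  104,   17,   73,  993,   44,
        200,    6,    0,    0,    0,    0,    0]), array([0.  , 0.01, 0.02, 0.03, 0.04, 0.05, 0.06, 0.07, 0.08, 0.09, 0.1 ,
       0.11, 0.12, 0.13, 0.14, 0.15, 0.16, 0.17, 0.18, 0.19, 0.2 , 0.21,
       0.22, 0.23, 0.24, 0.25, 0.26, 0.27, 0.28, 0.29]))
(0.19, 0.215) 1092 [622.7  24.9] [109.1  69.8] 4.5 z 0.2046
(0.15, 0.175) 275 [617.3  23.3] [124.   84.3] 4.7 z 0.167
(0.21, 0.24) 250 [633.   24.8] [119.7  71. ] 5.1 z 0.2255
plate 838 [662.2  22.4] [174.5 286.5] 89.6 z 0.0049
tin5 945 [621.3  21.6] [104.  58.] 4.9 z 0.2046
back 224 [683.5  29.3] [18.3 71. ] 5.1 z 0.226
t 0.15 p [0.1539 0.6055 0.2499] rpy [-180.     0.   165.7] q [-1.39  0.52 -0.04  1.6   0.02  1.02 -0.11] F [-0.6 -0.   0.2] w 0.0852 ff 0.0
rows 10 -0.0276 -0.0271 -0.0110 -0.00 -0.00 -2.83
rows 8 0.0038 -0.0362 -0.0050 0.00 0.00 1.17
```

```bash
python3 -m crank '0.085 -0.0326 -0.0201 -0.011 0 0 0;0.085 -0.0326 -0.0201 -0.011 0 0 0;0.085 -0.0326 -0.0201 -0.011 0 0 0;0.085 -0.0326 -0.0201 -0.011 0 0 0;0.085 -0.0326 -0.0201 -0.011 0 0 0;0.085 -0.0326 -0.0201 -0.011 0 0 0;0.085 -0.0326 -0.0201 -0.011 0 0 0;0.085 -0.0326 -0.0201 -0.011 0 0 0' 60
python3 -m crank '0.085 -0.0326 -0.0201 -0.011 0 0 0;0.085 -0.0326 -0.0201 -0.011 0 0 0;0.085 -0.0114 -0.0345 -0.005 0 0 0;0.085 -0.0114 -0.0345 -0.005 0 0 0;0.085 -0.0114 -0.0345 -0.005 0 0 0;0.085 -0.0114 -0.0345 -0.005 0 0 0;0.085 -0.0114 -0.0345 -0.005 0 0 0;0.085 -0.0114 -0.0345 -0.005 0 0 0'
python3 -m crank '0.085 -0.0114 -0.0345 -0.005 0 0 0;0.085 -0.0114 -0.0345 -0.005 0 0 0;0.085 0 0 0 0 0 -3.2;0.085 0 0 0 0 0 -3.2;0.085 0 0 0 0 0 -3.2;0.085 0 0 0 0 0 -3.2;0.085 0 0 0 0 0 -3.2;0.085 0 0 0 0 0 -3.2'
python3 -c "from h import *;st()"
```

```text
clock: 0.82
position: [0.368, 0.384, 0.3389]
tool_rot: [3.142, -0.0, 2.893]
force: [-0.4, 0.1, 0.7]
grip_width: 0.0849
finger_force: 0.0
clock: 1.48
position: [0.4353, 0.1113, 0.3905]
tool_rot: [3.141, -0.0, 2.893]
force: [0.7, -0.5, 0.8]
grip_width: 0.0848
finger_force: 0.0
clock: 2.15
position: [0.4407, 0.0407, 0.4002]
tool_rot: [-3.142, -0.0, -3.053]
force: [0.3, 0.4, 0.3]
grip_width: 0.0851
finger_force: 0.0
t 2.15 p [0.4407 0.0407 0.4002] rpy [-180.    -0.  -174.9] q [-0.48  0.07  0.27  1.84 -0.02  1.23  1.46] F [0.3 0.4 0.3] w 0.0851 ff 0.0
```

```bash
python3 -m crank '0.085 0 0 0 0 -6 0;0.085 0 0 0 0 -6 0;0.085 0 0 0 0 -6 0;0.085 0 0 0 0 -6 0;0.085 0 0 0 0 -6 0;0.085 0 0 0 0 -6 0;0.085 0 0 0 0 0 0;0.085 0 0 0 0 0 0' >/dev/null
python3 -c "from h import *;st()"
```

```text
t 2.82 p [0.4401 0.0402 0.4003] rpy [-180.    35.9 -175.1] q [-0.45 -0.25  0.1   2.27  0.35  0.54  1.06] F [ 1.  -0.5 -0.2] w 0.0849 ff 0.0
```

```bash
cat > kin.py <<'E'
import numpy as np,itertools
from scipy.spatial.transform import Rotation as Ro
from scipy.optimize import least_squares
D=[([-1.3921957,.52201716,-.03636844,1.59998362,.02118711,1.0210929,-.11280922],[.15383304,.60545733,.24973203],[-180,0,165.74]),
([-.48,.07,.27,1.84,-.02,1.23,1.46],[.4407,.0407,.4002],[-180,0,-174.9]),
([-.45,-.25,.1,2.27,.35,.54,1.06],[.4401,.0402,.4003],[-180,35.9,-175.1])]
def fk(q,p,s):
    z=lambda a:Ro.from_euler('z',a); y=lambda a:Ro.from_euler('y',a)
    R=z(s[0]*q[0]+p[0])*y(q[1])*z(s[1]*q[2]); e=R.apply([0,0,p[2]])+[0,0,p[5]]
    R=R*y(q[3]); w=e+R.apply([0,0,p[3]]); R=R*z(s[2]*q[4])*y(q[5]); t=w+R.apply([0,0,p[4]])
    return t,R*z(s[3]*q[6]+p[1])
if __name__=='__main__':
  for s in itertools.product([1,-1],repeat=4):
    def res(p):
        o=[]
        for q,x,r in D:
            t,R=fk(q,p,s); o+=list(10*(t-x))+list((R.inv()*Ro.from_euler('xyz',r,degrees=True)).as_rotvec())
        return o
    b=min((least_squares(res,[a,c,.5,.43,.3,.33]) for a in (0,1.57,3.14,-1.57) for c in (0,1.57,3.14,-1.57)),key=lambda k:k.cost)
    if b.cost<.02: print(s,b.cost.round(6),b.x.round(4))
E
python3 kin.py
```

```text
(-1, -1, -1, -1) 0.01615 [-0.113   1.4655  0.5238  0.4279  0.3247  0.3437]
```

```bash
python3 -m crank '0.085 -0.027 0 0.02 0 0 0;0.085 -0.027 0 0.02 0 0 0;0.085 -0.027 0 0.02 0 0 0;0.085 0 0 0 0 -5 0;0.085 0 0 0 0 -5 0;0.085 0 0 0 0 -5 0;0.085 0 0 0 0 -5 0;0.085 0 0 0 0 0 0' >/dev/null
python3 -c "from h import *;st()"
```

```text
t 3.48 p [0.5461 0.0393 0.4009] rpy [-178.2   47.9 -175.3] q [-0.34 -0.06  0.06  2.24  0.93  0.23  0.52] F [ 0.2  0.4 -0.6] w 0.0855 ff 0.0
```

```bash
python3 -m crank '0.085 0 0 0 0 -2 0;0.085 0 0 0 0 -2 0;0.085 0 0 0 0 -2 0;0.085 0 0 0 0 -2 0;0.085 0 0 0 0 -2 0;0.085 0 0 0 0 -2 0;0.085 0 0 0 0 -2 0;0.085 0 0 0 0 -2 0' >/dev/null
python3 -c "from h import *;st();plan(cur(),T(Rt(4.9,60),[.5,.012,.30]))"
```

```text
t 4.15 p [0.5477 0.0355 0.4026] rpy [-176.9   59.6 -174.6] q [-0.39 -0.06  0.09  2.39  2.29  0.32 -0.85] F [-0.3 -0.8 -0.2] w 0.0849 ff 0.0
rows 3 0.0379 -0.0062 0.0032 -0.88 -0.12 0.09
```

```bash
python3 - <<'E'
from h import *
f=cam('wrist'); save(f,'w1.png'); np.savez('/tmp/w1.npz',P=cloud(f),px=f['pixels']); print(f['o'],f['Rw'][:,2])
E
```

```text
[0.40345523 0.02773702 0.40104017] [ 0.97181991  0.0412953  -0.23207923]
```

View pics/w1.png

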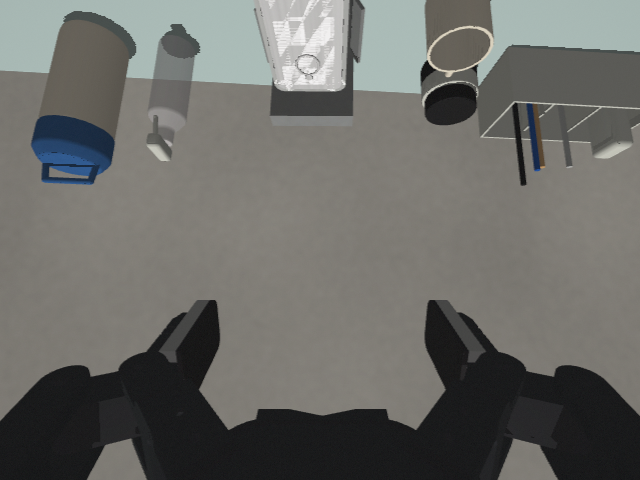

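The picture is upside-down: tin top at (305,45), fingers at the bottom. The camera sits on tool +x. I'll move lower, in front of the mouth.

```bash
cat >> h.py <<'E'
C=np.array([.6215,.0225,.045]);YAW=4.9;ex=np.array([np.cos(np.radians(YAW)),np.sin(np.radians(YAW)),0]);ey=np.array([-ex[1],ex[0],0])
def dp(x,y,z): return C+ex*x+ey*y+[0,0,z]
def rel(p): d=np.asarray(p)-C; return np.stack([d@ex,d@ey,d[...,2]],-1)
def V(px,name): cv2.imwrite('pics/'+name,px[...,::-1])
E
python3 -c "
from h import *
B=plan(cur(),T(Rt(4.9,55),dp(-180,0,300)/1000*0+dp(-.165,0,.30)),8)
plan(B,T(Rt(4.9,30),dp(-.175,0,.13)),8)"
```

```text
rows 8 0.0122 -0.0026 -0.0059 -0.32 0.59 0.02
rows 8 0.0158 0.0000 0.0145 0.00 3.13 0.00
```

```bash
python3 -m crank '0.085 0.0122 -0.0026 -0.0059 -0.3 0.6 0;0.085 0.0122 -0.0026 -0.0059 -0.3 0.6 0;0.085 0.0122 -0.0026 -0.0059 -0.3 0.6 0;0.085 0.0122 -0.0026 -0.0059 -0.3 0.6 0;0.085 0.0122 -0.0026 -0.0059 -0.3 0.6 0;0.085 0.0122 -0.0026 -0.0059 -0.3 0.6 0;0.085 0.0122 -0.0026 -0.0059 -0.3 0.6 0;0.085 0.0122 -0.0026 -0.0059 -0.3 0.6 0' >/dev/null
python3 -c "from h import *;st()"
python3 -m crank '0.085 0.0158 0 0.0145 0 3.1 0;0.085 0.0158 0 0.0145 0 3.1 0;0.085 0.0158 0 0.0145 0 3.1 0;0.085 0.0158 0 0.0145 0 3.1 0;0.085 0.0158 0 0.0145 0 3.1 0;0.085 0.0158 0 0.0145 0 3.1 0;0.085 0.0158 0 0.0145 0 3.1 0;0.085 0.0158 0 0.0145 0 3.1 0' >/dev/null
python3 - <<'E'
from h import *
st();plan(cur(),T(Rt(4.9,30),dp(-.175,0,.13)))
f=cam('wrist'); V(np.rot90(f['pixels'],2),'w2.png'); P=cloud(f);np.savez('/tmp/w2.npz',P=P,px=f['pixels']); r=rel(P)
E
```

```text
t 4.87 p [0.5181 0.0246 0.3897] rpy [-178.    58.7 -174.7] q [ 0.39 -0.07 -0.61  2.43  2.67  0.27 -1.21] F [-0.4  0.1  0.7] w 0.0849 ff 0.0
t 5.53 p [0.5188 0.0223 0.2174] rpy [-178.7   33.6 -175.6] q [ 0.18  0.26 -0.45  2.34  1.67  0.22 -0.2 ] F [-0.9 -0.6  0.3] w 0.0852 ff 0.0
rows 3 0.0280 -0.0030 -0.0010 -0.51 1.20 -0.15
```

View pics/w2.png

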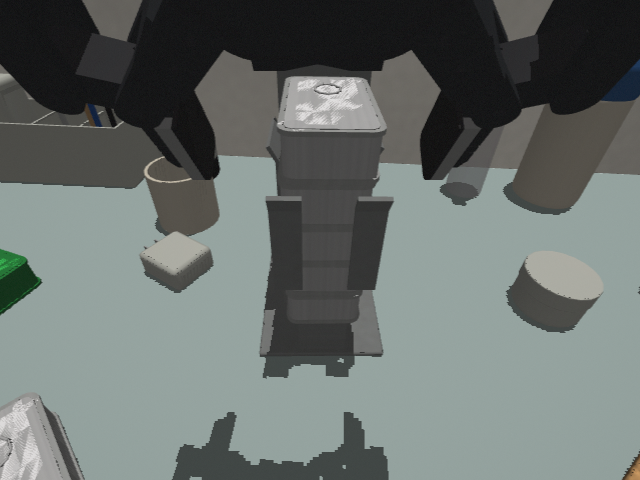

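```bash
python3 - <<'E'
from h import *
P=np.load('/tmp/w2.npz')['P'];r=rel(P).reshape(-1,3);r=r[~np.isnan(r[:,0])]
for a,b in [(.06,.075),(.08,.1)]:
    m=r[(r[:,2]>a)&(r[:,2]<b)&(r[:,0]>-.08)&(r[:,0]<-.057+.004)&(abs(r[:,1])<.06)]
    print('stops',len(m),m.min(0).round(4),m.max(0).round(4),np.median(m,0).round(4), np.histogram(m[:,1],bins=np.arange(-.045,.046,.005))[0])
    for s in(1,-1):
        k=m[m[:,1]*s>.012]; print(np.median(k,0).round(4))
m=r[(r[:,2]>.004)&(r[:,2]<.03)&(r[:,0]>-.08)&(r[:,0]<-.03)&(abs(r[:,1])<.06)]
print('tin1',len(m),np.percentile(m,[1,50,99],axis=0).round(4))
m=r[(r[:,2]>.158)&(r[:,2]<.168)&(abs(r[:,0])<.08)&(abs(r[:,1])<.06)]
print('tin5',len(m),np.percentile(m,[.5,50,99.5],axis=0).round(4))
plan(cur(),T(Rt(4.9,30),dp(-.135,0,.06)),8)
E
```

```text
stops 986 [-0.061  -0.0368  0.06  ] [-0.053   0.0353  0.075 ] [-0.0594  0.0003  0.0675] [  0  41 112 121 117  90   3   3   6   6   3   5 116 122 116 118   7   0]
[-0.0595  0.0249  0.0677]
[-0.0594 -0.0263  0.0677]
stops 1684 [-0.0614 -0.0368  0.08  ] [-0.053   0.0353  0.1   ] [-0.0594 -0.0013  0.0914] [  0  66 188 185 181 157  28  22  21  17  25  30 182 189 190 190  13   0]
[-0.0594  0.025   0.0905]
[-0.0594 -0.0261  0.0908]
tin1 1409 [[-0.0538 -0.0283  0.0041]
 [-0.0521 -0.0003  0.0165]
 [-0.0471  0.0266  0.0297]]
tin5 6448 [[-0.0533 -0.0336  0.1581]
 [-0.0105 -0.001   0.1603]
 [ 0.0569  0.032   0.166 ]]
rows 8 0.0106 -0.0010 0.0096 -0.19 0.41 -0.06
```

The mouth view matches my frame to about 0.6 mm (stops centred; tin 1 front at -52 mm). I'll approach at tilt 35°.

```bash
python3 -c "
from h import *
plan(cur(),T(Rt(4.9,35),dp(-.115,-.0005,.0146)),8)"
```

```text
rows 8 0.0121 -0.0010 0.0152 -0.19 -0.22 -0.05
```

```bash
python3 -m crank '0.085 0.0121 -0.001 0.0152 -0.2 -0.2 0;0.085 0.0121 -0.001 0.0152 -0.2 -0.2 0;0.085 0.0121 -0.001 0.0152 -0.2 -0.2 0;0.085 0.0121 -0.001 0.0152 -0.2 -0.2 0;0.085 0.0121 -0.001 0.0152 -0.2 -0.2 0;0.085 0.0121 -0.001 0.0152 -0.2 -0.2 0;0.085 0.0121 -0.001 0.0152 -0.2 -0.2 0;0.085 0.0121 -0.001 0.0152 -0.2 -0.2 0' >/dev/null
python3 -c "
from h import *
st();print(rel(cur()[:3,3]));B=plan(cur(),T(Rt(4.9,35),dp(-.115,-.0005,.0146)),2);plan(B,T(Rt(4.9,35),dp(-.052,-.0005,.0146)),5)"
```

```text
t 6.25 p [0.5095 0.017  0.0845] rpy [-179.2   34.5 -174.3] q [ 0.67  0.88 -1.13  2.43  2.14  0.88 -0.39] F [ 1.6 -1.3 -1.3] w 0.0852 ff 0.0
[-0.11211279  0.00405428  0.03953182]
rows 2 0.0083 -0.0022 0.0094 -0.18 -0.24 0.33
rows 5 -0.0103 -0.0000 0.0072 0.00 0.00 -0.00
```

```bash
python3 -c "
from h import *
B=plan(cur(),T(Rt(4.9,35),dp(-.085,-.0005,.018)),4);plan(B,T(Rt(4.9,35),dp(-.052,-.0005,.0146)),4)"
```

```text
rows 4 -0.0025 -0.0011 0.0083 -0.09 -0.12 0.17
rows 4 -0.0063 -0.0000 0.0054 0.00 0.00 -0.00
```

```bash
python3 -m crank '0.085 -0.0025 -0.0011 0.0083 -0.1 -0.1 0.2;0.085 -0.0025 -0.0011 0.0083 -0.1 -0.1 0.2;0.085 -0.0025 -0.0011 0.0083 -0.1 -0.1 0.2;0.085 -0.0025 -0.0011 0.0083 -0.1 -0.1 0.2;0.085 -0.0063 0 0.0054 0 0 0;0.085 -0.0063 0 0.0054 0 0 0;0.085 -0.0063 0 0.0054 0 0 0;0.085 -0.0063 0 0.0054 0 0 0' >/dev/null
python3 -c "
from h import *
st();print(rel(cur()[:3,3]));B=plan(cur(),T(Rt(4.9,35),dp(-.052,-.0005,.0146)),2);plan(B,T(Rt(4.9,35),dp(-.09,-.0005,.0146)),6)"
```

```text
t 6.92 p [0.5705 0.0202 0.0609] rpy [ 179.6   35.1 -175.2] q [ 0.63  0.95 -1.06  2.29  2.18  0.83 -0.33] F [0.4 0.4 0. ] w 0.0851 ff 0.0
[-0.05102493  0.00207029  0.01585827]
rows 2 0.0008 -0.0013 0.0002 0.16 0.07 -0.04
rows 6 0.0052 0.0000 -0.0036 0.00 0.00 -0.00
```

```bash
python3 -m crank '0.085 0.0008 -0.0025 0.0002 0.2 0 0;0.05 0 0 0 0 0 0;0.05 0 0 0 0 0 0;0.05 0 0 0 0 0 0;0.05 0 0 0 0 0 0;0.05 0 0 0 0 0 0;0.05 0 0 0 0 0 0;0.05 0 0 0 0 0 0' 80
python3 -c "from h import *;st();print(rel(cur()[:3,3]))"
```

```text
clock: 7.58
position: [0.5686, 0.0176, 0.0599]
tool_rot: [3.137, 0.613, -3.059]
force: [-4.1, -0.8, 9.9]
grip_width: 0.0582
finger_force: 83.7
t 7.58 p [0.5686 0.0176 0.0599] rpy [ 179.7   35.1 -175.3] q [ 0.64  0.95 -1.06  2.29  2.18  0.84 -0.33] F [-4.1 -0.8  9.9] w 0.0582 ff 83.7
[-0.05312203 -0.00038121  0.01492146]
```

```bash
python3 -m crank '0.05 0.0052 0 -0.0036 0 0 0;0.05 0.0052 0 -0.0036 0 0 0;0.05 0.0052 0 -0.0036 0 0 0;0.05 0.0052 0 -0.0036 0 0 0;0.05 0.0052 0 -0.0036 0 0 0;0.05 0.0052 0 -0.0036 0 0 0;0.05 0 0 0 0 0 0;0.05 0 0 0 0 0 0'
python3 - <<'E'
from h import *
st();print(rel(cur()[:3,3]))
f=cam('wrist'); V(cv2.resize(np.rot90(f['pixels'],2),(480,360)),'w3.png')
E
```

```text
clock: 8.25
position: [0.5306, 0.0142, 0.0597]
tool_rot: [3.137, 0.613, -3.059]
force: [-6.9, -3.1, 15.5]
grip_width: 0.0587
finger_force: 88.5
t 8.25 p [0.5306 0.0142 0.0597] rpy [ 179.8   35.1 -175.3] q [ 0.66  0.96 -1.08  2.39  2.22  0.9  -0.4 ] F [-6.9 -3.1 15.5] w 0.0587 ff 88.5
[-0.09127373 -0.00050754  0.01472389]
```

View pics/w3.png

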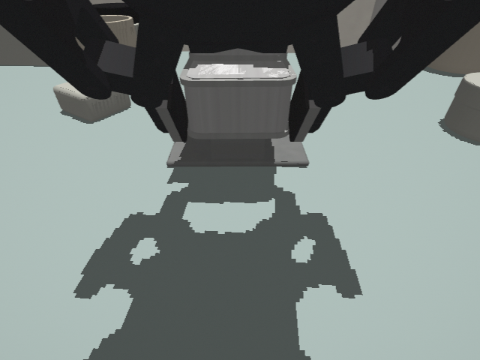

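Tin 1 is out 38 mm, its front face at (238,105). Release, re-tilt and regrasp.

```bash
python3 -c "
from h import *
A=T(Rt(4.9,35),dp(-.0913,-.0005,.0147));B=plan(A,T(Rt(4.9,18),dp(-.087,-.0005,.023)),4)"
```

```text
rows 4 -0.0019 0.0000 -0.0013 0.00 4.25 0.00
```

```bash
python3 -m crank '0.085 0 0 0 0 0 0;0.085 0 0 0 0 0 0;0.085 0 0 0 0 0 0;0.085 -0.0019 0 -0.0013 0 4.25 0;0.085 -0.0019 0 -0.0013 0 4.25 0;0.085 -0.0019 0 -0.0013 0 4.25 0;0.085 -0.0019 0 -0.0013 0 4.25 0;0.085 0 0 0 0 0 0'
python3 -c "
from h import *
st();print(rel(cur()[:3,3]));B=plan(cur(),T(Rt(4.9,18),dp(-.087,-.0005,.023)),2)"
```

```text
clock: 8.97
position: [0.5356, 0.014, 0.0674]
tool_rot: [3.141, 0.334, -3.058]
force: [-0.5, -1.1, 0.6]
grip_width: 0.0852
finger_force: 0.0
t 8.97 p [0.5356 0.014  0.0674] rpy [ 179.9   19.1 -175.2] q [ 0.55  0.78 -0.93  2.19  1.55  0.6   0.13] F [-0.5 -1.1  0.6] w 0.0852 ff 0.0
[-0.08632524 -0.00109527  0.02238569]
rows 2 0.0002 0.0003 -0.0004 0.00 0.56 -0.07
```

```bash
python3 -m crank '0.05 0 0 0 0 0.5 0;0.05 0 0 0 0 0.5 0;0.05 0 0 0 0 0 0;0.05 0 0 0 0 0 0;0.05 0 0 0 0 0 0;0.05 0 0 0 0 0 0;0.05 0.003 0 -0.001 0 0 0;0.05 0.006 0 -0.002 0 0 0' 100
python3 -m crank '0.05 0.0099 0 -0.0032 0 0 0;0.05 0.0099 0 -0.0032 0 0 0;0.05 0.0099 0 -0.0032 0 0 0;0.05 0.0099 0 -0.0032 0 0 0;0.05 0.0099 0 -0.0032 0 0 0;0.05 0.0099 0 -0.0032 0 0 0;0.05 0.0099 0 -0.0032 0 0 0;0.05 0 0 0 0 0 0'
python3 - <<'E'
from h import *
st();print(rel(cur()[:3,3]))
f=cam('top'); r=rel(cloud(f)).reshape(-1,3)
m=r[(r[:,2]>.0)&(r[:,2]<.05)&(r[:,0]>-.2)&(r[:,0]<-.04)&(abs(r[:,1])<.035)]
print(len(m), np.histogram(m[:,0],bins=np.arange(-.2,-.03,.01))[0], np.median(m[(m[:,0]>-.12)],0))
E
```

```text
clock: 9.63
position: [0.5259, 0.0129, 0.0662]
tool_rot: [3.141, 0.321, -3.057]
force: [9.7, 1.3, 3.4]
grip_width: 0.0577
finger_force: 107.0
clock: 10.3
position: [0.4498, 0.0062, 0.0648]
tool_rot: [3.141, 0.316, -3.056]
force: [0.9, -0.0, -0.9]
grip_width: 0.0582
finger_force: 109.6
t 10.3 p [0.4498 0.0062 0.0648] rpy [ 179.9   18.1 -175.1] q [ 0.6   0.73 -0.98  2.38  1.7   0.61 -0.09] F [ 0.9 -0.  -0.9] w 0.0582 ff 109.6
[-0.17241917 -0.00154681  0.01981739]
877 [ 0  0  2 71 83 86 82 82 84 84 82 82 74  1 64  0] [-0.09213371  0.00041947  0.02946979]
```

```bash
python3 -m crank '0.05 0.0038 0 -0.0012 0 0 0;0.05 0.0038 0 -0.0012 0 0 0;0.05 -0.0062 0 -0.019 0 0 0;0.05 -0.0062 0 -0.019 0 0 0;0.05 -0.0062 0 -0.019 0 0 0;0.05 -0.0062 0 -0.019 0 0 0;0.05 0 0 0 0 0 0;0.05 0 0 0 0 0 0'
cat >> h.py <<'E'
def tinpose(f,zlo,zhi,xy,rad=.09,vmin=110):
    P=cloud(f);hsv=cv2.cvtColor(f['pixels'],cv2.COLOR_RGB2HSV)
    m=(P[...,2]>zlo)&(P[...,2]<zhi)&(np.hypot(P[...,0]-xy[0],P[...,1]-xy[1])<rad)&(hsv[...,1]<60)&(hsv[...,2]>vmin)
    n,l,s,c=cv2.connectedComponentsWithStats(m.astype(np.uint8)); k=1+s[1:,4].argmax(); p=P[l==k]
    r=cv2.minAreaRect((p[:,:2]*1000).astype(np.float32)); ang=r[2] if r[1][0]>r[1][1] else r[2]+90
    print('tin n',len(p),'c',np.round(r[0],1),'size',np.round(r[1],1),'yaw',round((ang+90)%180-90,1),'z',np.median(p[:,2]).round(4)); return r,p
E
python3 - <<'E'
from h import *
st();t=cur()[:3,3];print(rel(t))
f=cam('top');save(f,'t2.png')
r,p=tinpose(f,t[2]-.02,t[2]+.02,t[:2]+ex[:2]*.05)
A=np.c_[p[:,:2],np.ones(len(p))]; print('plane',np.linalg.lstsq(A,p[:,2],rcond=None)[0].round(4))
E
```

```text
clock: 11.02
position: [0.4446, 0.0054, 0.1461]
tool_rot: [-3.141, 0.32, -3.057]
force: [0.4, 0.3, -1.7]
grip_width: 0.0579
finger_force: 109.6
t 11.02 p [0.4446 0.0054 0.1461] rpy [-179.9   18.3 -175.2] q [ 0.69  0.5  -1.06  2.35  1.25  0.51  0.3 ] F [ 0.4  0.3 -1.7] w 0.0579 ff 109.6
[-0.17775469 -0.0019569   0.10113578]
tin n 893 c [496.7  11. ] size [98.5 61.4] yaw 7.0 z 0.1566
plane [ 0.0081 -0.0031  0.1525]
```

```bash
cat >> h.py <<'E'
MAT=np.array([.4372,-.2927,.008])
def hd(h): a=np.radians(h); return np.array([np.cos(a),np.sin(a),0]),np.array([-np.sin(a),np.cos(a),0])
E
python3 -c "
from h import *
d,l=hd(-33);X=MAT-.0491*d-.0014*l;X[2]=.13
B=plan(cur(),T(Rt(-33,18),X),8);X[2]=.033;plan(B,T(Rt(-33,18),X),6)"
```

```text
rows 8 -0.0003 -0.0352 0.0021 1.47 0.03 4.49
rows 6 0.0050 -0.0000 0.0154 -0.00 0.00 -0.00
```

```bash
python3 -m crank '0.05 -0.0003 -0.0352 0.0021 1.47 0 4.49;0.05 -0.0003 -0.0352 0.0021 1.47 0 4.49;0.05 -0.0003 -0.0352 0.0021 1.47 0 4.49;0.05 -0.0003 -0.0352 0.0021 1.47 0 4.49;0.05 -0.0003 -0.0352 0.0021 1.47 0 4.49;0.05 -0.0003 -0.0352 0.0021 1.47 0 4.49;0.05 -0.0003 -0.0352 0.0021 1.47 0 4.49;0.05 -0.0003 -0.0352 0.0021 1.47 0 4.49' >/dev/null
python3 -c "
from h import *
st()
d,l=hd(-33);X=MAT-.0491*d-.0014*l;X[2]=.07;B=plan(cur(),T(Rt(-33,18),X),4);X[2]=.0325;plan(B,T(Rt(-33,18),X),3)"
```

```text
t 11.73 p [ 0.3943 -0.2677  0.1287] rpy [179.9  18.1 146.8] q [ 1.1   0.5  -0.81  2.3   1.24  0.43  0.26] F [ 0.   0.2 -2.5] w 0.0579 ff 109.5
rows 4 0.0044 0.0002 0.0140 0.01 0.02 -0.04
rows 3 0.0039 -0.0000 0.0119 -0.00 0.00 -0.00
```

```bash
python3 -m crank '0.05 0.0044 0.0002 0.014 0 0 0;0.05 0.0044 0.0002 0.014 0 0 0;0.05 0.0044 0.0002 0.014 0 0 0;0.05 0.0044 0.0002 0.014 0 0 0;0.05 0.0039 0 0.0119 0 0 0;0.05 0.0039 0 0.0119 0 0 0;0.05 0.0039 0 0.0119 0 0 0;0.05 0 0 0 0 0 0'
python3 - <<'E'
from h import *
st();f=cam('top');tinpose(f,.03,.07,MAT[:2])
E
```

```text
clock: 12.4
position: [0.3955, -0.2648, 0.0307]
tool_rot: [3.139, 0.313, 2.566]
force: [-1.8, 0.8, -1.0]
grip_width: 0.058
finger_force: 109.5
t 12.4 p [ 0.3955 -0.2648  0.0307] rpy [179.8  17.9 147. ] q [ 1.03  0.75 -0.75  2.33  1.83  0.52 -0.27] F [-1.8  0.8 -1. ] w 0.058 ff 109.5
tin n 726 c [ 441.6 -293.4] size [60.5 96.3] yaw -31.7 z 0.0407
```

```bash
python3 -m crank '0.085 0 0 0 0 0 0;0.085 0 0 0 0 0 0;0.085 0 0 0 0 0 0;0.085 0 0 -0.02 0 0 0;0.085 0 0 -0.035 0 0 0;0.085 0 0 -0.035 0 0 0;0.085 0 0 -0.035 0 0 0;0.085 0 0 0 0 0 0'
python3 - <<'E'
from h import *
st();f=cam('top');r,_=tinpose(f,.03,.07,MAT[:2])
tinpose(f,.02,.045,(.4383,.3671));tinpose(f,.02,.045,(.4474,.2036))
rr=rel(cloud(f)).reshape(-1,3);m=rr[(abs(rr[:,0])<.05)&(abs(rr[:,1])<.025)];print('column top',np.median(m[:,2]))
B=plan(cur(),T(Rt(4.9,30),dp(-.11,-.0005,.09)),8)
plan(B,T(Rt(4.9,35),dp(-.052,-.0005,.0146)),8)
E
```

```text
clock: 13.12
position: [0.3682, -0.2495, 0.1372]
tool_rot: [-3.138, 0.319, 2.566]
force: [1.7, -0.9, -0.1]
grip_width: 0.0852
finger_force: 0.0
t 13.12 p [ 0.3682 -0.2495  0.1372] rpy [-179.8   18.3  147. ] q [ 1.05  0.42 -0.75  2.37  1.23  0.37  0.23] F [ 1.7 -0.9 -0.1] w 0.0852 ff 0.0
tin n 826 c [ 437.4 -290.9] size [ 60.5 103.5] yaw -31.6 z 0.0398
tin n 837 c [438.4 366.7] size [105.3  61.5] yaw 21.5 z 0.0314
tin n 829 c [447.5 203.9] size [105.4  60.1] yaw 48.1 z 0.0314
column top 0.1275119002510287
rows 8 -0.0072 0.0372 0.0036 -1.96 -1.42 -4.32
rows 8 -0.0011 0.0000 0.0118 0.00 -0.63 -0.00
```

Tin 1 is on the mat, the column has dropped, and the new tins have not moved. Next, tin 2.

```bash
python3 -m crank '0.085 -0.0072 0.0372 0.0036 -1.96 -1.42 -4.32;0.085 -0.0072 0.0372 0.0036 -1.96 -1.42 -4.32;0.085 -0.0072 0.0372 0.0036 -1.96 -1.42 -4.32;0.085 -0.0072 0.0372 0.0036 -1.96 -1.42 -4.32;0.085 -0.0072 0.0372 0.0036 -1.96 -1.42 -4.32;0.085 -0.0072 0.0372 0.0036 -1.96 -1.42 -4.32;0.085 -0.0072 0.0372 0.0036 -1.96 -1.42 -4.32;0.085 -0.0072 0.0372 0.0036 -1.96 -1.42 -4.32' 80 >/dev/null
python3 - <<'E'
from h import *
st();print(rel(cur()[:3,3]))
B=plan(cur(),T(Rt(4.9,35),dp(-.085,-.0005,.02)),7)
plan(B,T(Rt(4.9,35),dp(-.0525,-.0005,.0146)),5)
E
```

```text
t 13.83 p [0.5122 0.0152 0.1331] rpy [ 179.7   30.  -175. ] q [ 0.61  0.6  -0.98  2.36  1.88  0.54 -0.25] F [ 0.4 -1.5 -0.4] w 0.0853 ff 0.0
[-0.10951441  0.00203688  0.08808524]
rows 7 0.0022 -0.0004 0.0101 0.05 -0.71 0.00
rows 5 -0.0047 -0.0000 0.0046 0.00 0.00 -0.00
```

```bash
python3 -m crank '0.085 0.0022 -0.0004 0.0101 0 -0.7 0;0.085 0.0022 -0.0004 0.0101 0 -0.7 0;0.085 0.0022 -0.0004 0.0101 0 -0.7 0;0.085 0.0022 -0.0004 0.0101 0 -0.7 0;0.085 0.0022 -0.0004 0.0101 0 -0.7 0;0.085 0.0022 -0.0004 0.0101 0 -0.7 0;0.085 0.0022 -0.0004 0.0101 0 -0.7 0;0.085 -0.0047 0 0.0046 0 0 0' >/dev/null
python3 -m crank '0.085 -0.0047 0 0.0046 0 0 0;0.085 -0.0047 0 0.0046 0 0 0;0.085 -0.0047 0 0.0046 0 0 0;0.085 -0.0047 0 0.0046 0 0 0;0.085 0 0 0 0 0 0;0.085 0 0 0 0 0 0;0.085 0 0 0 0 0 0;0.085 0 0 0 0 0 0'
python3 - <<'E'
from h import *
st();print(rel(cur()[:3,3]))
B=plan(cur(),T(Rt(4.9,35),dp(-.0525,-.0005,.0146)),2)
E
```

```text
clock: 15.17
position: [0.5677, 0.0154, 0.0596]
tool_rot: [3.137, 0.606, -3.058]
force: [1.5, 0.3, -0.4]
grip_width: 0.0854
finger_force: 0.0
t 15.17 p [0.5677 0.0154 0.0596] rpy [ 179.7   34.7 -175.2] q [ 0.59  0.9  -0.97  2.3   2.22  0.77 -0.4 ] F [ 1.5  0.3 -0.4] w 0.0854 ff 0.0
[-0.05419005 -0.00250054  0.01455556]
rows 2 -0.0007 0.0010 0.0005 0.09 -0.13 -0.06
```

```bash
python3 -m crank '0.085 -0.001 0.002 0.001 0 -0.2 0;0.05 0 0 0 0 0 0;0.05 0 0 0 0 0 0;0.05 0 0 0 0 0 0;0.05 0 0 0 0 0 0;0.05 0 0 0 0 0 0;0.05 0 0 0 0 0 0;0.05 0 0 0 0 0 0' 80
python3 -m crank '0.05 0.0052 0 -0.0036 0 0 0;0.05 0.0052 0 -0.0036 0 0 0;0.05 0.0052 0 -0.0036 0 0 0;0.05 0.0052 0 -0.0036 0 0 0;0.05 0.0052 0 -0.0036 0 0 0;0.05 0.0052 0 -0.0036 0 0 0;0.05 0 0 0 0 0 0;0.05 0 0 0 0 0 0'
python3 - <<'E'
from h import *
A=cur();st();print(rel(A[:3,3]))
f=cam('wrist');r=rel(cloud(f)).reshape(-1,3)
m=r[(r[:,2]>.006)&(r[:,2]<.028)&(r[:,0]>-.12)&(r[:,0]<-.04)&(abs(r[:,1])<.024)];print('front',len(m),np.percentile(m,[5,50,95],axis=0).round(4))
plan(A,T(Rt(4.9,18),dp(-.087,-.0005,.023)),4)
E
```

```text
clock: 15.83
position: [0.5691, 0.0177, 0.0595]
tool_rot: [3.137, 0.61, -3.058]
force: [-3.6, -1.2, 8.9]
grip_width: 0.059
finger_force: 83.5
clock: 16.5
position: [0.5313, 0.0142, 0.0594]
tool_rot: [3.137, 0.611, -3.058]
force: [-5.4, -2.5, 12.4]
grip_width: 0.0588
finger_force: 88.5
t 16.5 p [0.5313 0.0142 0.0594] rpy [ 179.8   35.  -175.2] q [ 0.61  0.9  -1.    2.39  2.26  0.83 -0.47] F [-5.4 -2.5 12.4] w 0.0588 ff 88.5
[-0.09061054 -0.0005481   0.01439263]
front 6772 [[-0.0954 -0.0216  0.0073]
 [-0.0944 -0.0001  0.0178]
 [-0.0933  0.0213  0.027 ]]
rows 4 -0.0018 0.0000 -0.0015 0.05 4.25 -0.02
```

```bash
python3 -m crank '0.085 0 0 0 0 0 0;0.085 0 0 0 0 0 0;0.085 0 0 0 0 0 0;0.085 -0.0016 0 -0.0015 0 4.25 0;0.085 -0.0016 0 -0.0015 0 4.25 0;0.085 -0.0016 0 -0.0015 0 4.25 0;0.085 -0.0016 0 -0.0015 0 4.25 0;0.085 0 0 0 0 0 0' >/dev/null
python3 -m crank '0.085 0 0 0 0 0.5 0;0.05 0 0 0 0 0.5 0;0.05 0 0 0 0 0 0;0.05 0 0 0 0 0 0;0.05 0 0 0 0 0 0;0.05 0 0 0 0 0 0;0.05 0 0 0 0 0 0;0.05 0.003 0 -0.001 0 0 0' 100
python3 -c "
from h import *
st();print(rel(cur()[:3,3]))"
```

```text
clock: 17.88
position: [0.53, 0.0124, 0.0649]
tool_rot: [-3.139, 0.33, -3.055]
force: [6.0, 0.6, 2.3]
grip_width: 0.058
finger_force: 106.3
t 17.88 p [0.53   0.0124 0.0649] rpy [-179.9   18.9 -175. ] q [ 0.45  0.72 -0.79  2.21  1.55  0.49  0.09] F [6.  0.6 2.3] w 0.058 ff 106.3
[-0.09206284 -0.00219558  0.01993722]
```

```bash
python3 -m crank '0.05 0.0099 0 -0.0032 0 0 0;0.05 0.0099 0 -0.0032 0 0 0;0.05 0.0099 0 -0.0032 0 0 0;0.05 0.0099 0 -0.0032 0 0 0;0.05 0.0099 0 -0.0032 0 0 0;0.05 0.0099 0 -0.0032 0 0 0;0.05 0.0099 0 -0.0032 0 0 0;0.05 0.0076 0 -0.0024 0 0 0' >/dev/null
python3 -m crank '0.05 0.003 0 -0.001 0 0 0;0.05 0 0 0 0 0 0;0.05 -0.0062 0 -0.019 0 0 0;0.05 -0.0062 0 -0.019 0 0 0;0.05 -0.0062 0 -0.019 0 0 0;0.05 -0.0062 0 -0.019 0 0 0;0.05 0 0 0 0 0 0;0.05 0 0 0 0 0 0'
python3 - <<'E'
from h import *
A=cur();st();t=A[:3,3];print(rel(t))
f=cam('top')
r,p=tinpose(f,t[2]-.02,t[2]+.02,t[:2]+ex[:2]*.05)
print('plane',np.linalg.lstsq(np.c_[p[:,:2],np.ones(len(p))],p[:,2],rcond=None)[0].round(4))
q=(p[:,:2]-t[:2]); a=q@ex[:2]; l=q@ey[:2]; print('front',np.percentile(a,99.7).round(4),'lat',np.percentile(l,[.5,99.5]).round(4))
E
```

```text
clock: 19.22
position: [0.4453, 0.0049, 0.1441]
tool_rot: [-3.138, 0.33, -3.055]
force: [-0.1, -0.4, -1.1]
grip_width: 0.0583
finger_force: 107.8
t 19.22 p [0.4453 0.0049 0.1441] rpy [-179.8   18.9 -175.1] q [ 0.55  0.43 -0.86  2.37  1.24  0.39  0.3 ] F [-0.1 -0.4 -1.1] w 0.0583 ff 107.8
[-0.17709799 -0.00249026  0.09909701]
tin n 878 c [495.8   8.6] size [95.8 64.2] yaw 6.1 z 0.1557
plane [-0.0015  0.0063  0.1564]
front 0.0982 lat [-0.0285  0.031 ]
```

```bash
python3 -c "
from h import *
d,l=hd(-33);X=np.array([.4374,-.2909,0])-.0465*d-.0012*l;X[2]=.13
B=plan(cur(),T(Rt(-33,18.9),X),8);print(X)"
```

```text
rows 8 -0.0005 -0.0350 0.0020 1.51 -0.00 4.49
[ 0.39774825 -0.26658069  0.13      ]
```

```bash
python3 -m crank '0.05 -0.0005 -0.035 0.002 1.51 0 4.49;0.05 -0.0005 -0.035 0.002 1.51 0 4.49;0.05 -0.0005 -0.035 0.002 1.51 0 4.49;0.05 -0.0005 -0.035 0.002 1.51 0 4.49;0.05 -0.0005 -0.035 0.002 1.51 0 4.49;0.05 -0.0005 -0.035 0.002 1.51 0 4.49;0.05 -0.0005 -0.035 0.002 1.51 0 4.49;0.05 -0.0005 -0.035 0.002 1.51 0 4.49' >/dev/null
python3 -c "
from h import *
st()
d,l=hd(-33);X=np.array([.4374,-.2909,0])-.0465*d-.0012*l;X[2]=.075;B=plan(cur(),T(Rt(-33,18.9),X),5);X[2]=.063;plan(B,T(Rt(-33,18.9),X),2)"
```

```text
t 19.93 p [ 0.3964 -0.2673  0.1284] rpy [180.   18.7 146.8] q [ 0.93  0.45 -0.6   2.31  1.21  0.32  0.27] F [ 1.1 -0.2 -2.2] w 0.0579 ff 107.8
rows 5 0.0033 0.0003 0.0102 -0.01 -0.04 -0.04
rows 2 0.0019 0.0000 0.0057 0.00 0.00 -0.00
```

```bash
python3 -m crank '0.05 0.0033 0.0003 0.0102 0 0 0;0.05 0.0033 0.0003 0.0102 0 0 0;0.05 0.0033 0.0003 0.0102 0 0 0;0.05 0.0033 0.0003 0.0102 0 0 0;0.05 0.0033 0.0003 0.0102 0 0 0;0.05 0.0019 0 0.0057 0 0 0;0.05 0 0 0 0 0 0;0.05 0 0 0 0 0 0'
python3 - <<'E'
from h import *
st();A=cur();t=A[:3,3];f=cam('top');r,p=tinpose(f,.06,.1,MAT[:2])
d,l=hd(-33);X=np.array([.4374,-.2909,0]);q=p[:,:2]-X[:2];a=q@d[:2];b=q@l[:2];print('front rel tin1 centre',np.percentile(a,99.7),'lat',np.percentile(b,[.5,99.5]))
X=X-.0465*d-.0012*l;X[2]=.0624;plan(A,T(Rt(-33,18.9),X),1)
E
```

```text
clock: 20.6
position: [0.3985, -0.2645, 0.069]
tool_rot: [3.141, 0.326, 2.566]
force: [-0.0, -0.7, -1.6]
grip_width: 0.0582
finger_force: 107.9
t 20.6 p [ 0.3985 -0.2645  0.069 ] rpy [180.   18.7 147. ] q [ 0.88  0.6  -0.56  2.34  1.73  0.35 -0.24] F [-0.  -0.7 -1.6] w 0.0582 ff 107.9
tin n 752 c [ 442.6 -292. ] size [60.5 94.5] yaw -32.0 z 0.0805
front rel tin1 centre 0.05133750754303065 lat [-0.02774183  0.03173987]
rows 1 0.0017 -0.0021 0.0064 0.06 -0.22 0.02
```

```bash
python3 -m crank '0.05 0.0008 -0.0021 0.003 0 0 0;0.05 0.0008 0 0.003 0 0 0;0.05 0 0 0 0 0 0;0.05 0 0 0 0 0 0;0.085 0 0 0 0 0 0;0.085 0 0 0 0 0 0;0.085 0 0 0 0 0 0;0.085 0 0 0 0 0 0'
python3 -m crank '0.085 0 0 -0.02 0 0 0;0.085 0 0 -0.03 0 0 0;0.085 0 0 -0.03 0 0 0;0.085 0 0 -0.02 0 0 0;0.085 0 0 0 0 0 0;0.085 0 0 0 0 0 0;0.085 0 0 0 0 0 0;0.085 0 0 0 0 0 0'
python3 - <<'E'
from h import *
st();f=cam('top');r,p=tinpose(f,.06,.1,MAT[:2])
d,l=hd(-32);X=np.array([.4374,-.2909,0]);q=p[:,:2]-X[:2];a=q@d[:2];b=q@l[:2];print('rel tin1',np.percentile(a,[.5,99.5]),'lat',np.percentile(b,[.5,99.5]))
rr=rel(cloud(f)).reshape(-1,3);m=rr[(abs(rr[:,0])<.05)&(abs(rr[:,1])<.025)];print('column top',np.median(m[:,2]))
B=plan(cur(),T(Rt(4.9,30),dp(-.11,-.0005,.09)),8)
E
```

```text
clock: 21.32
position: [0.3982, -0.2671, 0.0641]
tool_rot: [3.142, 0.329, 2.566]
force: [0.1, 0.1, -0.2]
grip_width: 0.0851
finger_force: 0.0
clock: 21.98
position: [0.3755, -0.2541, 0.1383]
tool_rot: [-3.137, 0.324, 2.567]
force: [0.1, -0.8, -1.5]
grip_width: 0.085
finger_force: 0.0
t 21.98 p [ 0.3755 -0.2541  0.1383] rpy [-179.7   18.6  147.1] q [ 0.88  0.39 -0.54  2.36  1.14  0.28  0.31] F [ 0.1 -0.8 -1.5] w 0.085 ff 0.0
tin n 856 c [ 436.9 -291.5] size [ 60.  104.3] yaw -31.0 z 0.0718
rel tin1 [-0.05164716  0.05093539] lat [-0.03044685  0.02868812]
column top 0.09564721980867157
rows 8 -0.0062 0.0375 0.0035 -1.98 -1.39 -4.31
```

Tin 2 sits within 1 mm of tin 1. Tin 3 next.

```bash
python3 -m crank '0.085 -0.0062 0.0375 0.0035 -1.98 -1.39 -4.31;0.085 -0.0062 0.0375 0.0035 -1.98 -1.39 -4.31;0.085 -0.0062 0.0375 0.0035 -1.98 -1.39 -4.31;0.085 -0.0062 0.0375 0.0035 -1.98 -1.39 -4.31;0.085 -0.0062 0.0375 0.0035 -1.98 -1.39 -4.31;0.085 -0.0062 0.0375 0.0035 -1.98 -1.39 -4.31;0.085 -0.0062 0.0375 0.0035 -1.98 -1.39 -4.31;0.085 -0.0062 0.0375 0.0035 -1.98 -1.39 -4.31' 80 >/dev/null
python3 - <<'E'
from h import *
st();print(rel(cur()[:3,3]))
B=plan(cur(),T(Rt(4.9,35),dp(-.085,-.0005,.02)),7)
plan(B,T(Rt(4.9,35),dp(-.0525,-.0005,.0146)),5)
E
```

```text
t 22.7 p [0.5129 0.015  0.1353] rpy [ 179.9   30.1 -175. ] q [ 0.49  0.53 -0.82  2.36  1.95  0.44 -0.35] F [ 0.7 -0.8 -1.3] w 0.085 ff 0.0
[-0.10881087  0.00184105  0.09026211]
rows 7 0.0025 -0.0003 0.0103 0.02 -0.69 0.02
rows 5 -0.0047 -0.0000 0.0046 0.00 0.00 -0.00
```

```bash
python3 -m crank '0.085 0.0025 -0.0003 0.0103 0 -0.7 0;0.085 0.0025 -0.0003 0.0103 0 -0.7 0;0.085 0.0025 -0.0003 0.0103 0 -0.7 0;0.085 0.0025 -0.0003 0.0103 0 -0.7 0;0.085 0.0025 -0.0003 0.0103 0 -0.7 0;0.085 0.0025 -0.0003 0.0103 0 -0.7 0;0.085 0.0025 -0.0003 0.0103 0 -0.7 0;0.085 -0.0047 0 0.0046 0 0 0' >/dev/null
python3 -m crank '0.085 -0.0047 0 0.0046 0 0 0;0.085 -0.0047 0 0.0046 0 0 0;0.085 -0.0047 0 0.0046 0 0 0;0.085 -0.0047 0 0.0046 0 0 0;0.085 0 0 0 0 0 0;0.085 0 0 0 0 0 0;0.085 0 0 0 0 0 0;0.085 0 0 0 0 0 0'
python3 - <<'E'
from h import *
st();print(rel(cur()[:3,3]))
B=plan(cur(),T(Rt(4.9,35),dp(-.0525,-.0005,.0146)),2)
E
```

```text
clock: 24.03
position: [0.568, 0.0155, 0.06]
tool_rot: [-3.141, 0.61, -3.056]
force: [-0.1, 0.1, -0.8]
grip_width: 0.0854
finger_force: 0.0
t 24.03 p [0.568  0.0155 0.06  ] rpy [-180.    34.9 -175.1] q [ 0.51  0.84 -0.86  2.3   2.28  0.7  -0.52] F [-0.1  0.1 -0.8] w 0.0854 ff 0.0
[-0.05393042 -0.00244335  0.01500689]
rows 2 -0.0005 0.0010 0.0006 -0.02 -0.03 -0.00
```

```bash
python3 -m crank '0.085 -0.001 0.002 0.001 0 -0.1 0;0.05 0 0 0 0 0 0;0.05 0 0 0 0 0 0;0.05 0 0 0 0 0 0;0.05 0 0 0 0 0 0;0.05 0 0 0 0 0 0;0.05 0 0 0 0 0 0;0.05 0 0 0 0 0 0' 80
python3 -m crank '0.05 0.0052 0 -0.0036 0 0 0;0.05 0.0052 0 -0.0036 0 0 0;0.05 0.0052 0 -0.0036 0 0 0;0.05 0.0052 0 -0.0036 0 0 0;0.05 0.0052 0 -0.0036 0 0 0;0.05 0.0052 0 -0.0036 0 0 0;0.05 0 0 0 0 0 0;0.05 0 0 0 0 0 0'
python3 - <<'E'
from h import *
A=cur();st();print(rel(A[:3,3]))
f=cam('wrist');r=rel(cloud(f)).reshape(-1,3)
m=r[(r[:,2]>.006)&(r[:,2]<.028)&(r[:,0]>-.12)&(r[:,0]<-.04)&(abs(r[:,1])<.024)];print('front',len(m),np.percentile(m,[5,50,95],axis=0).round(4))
plan(A,T(Rt(4.9,18),dp(-.0885,-.0005,.023)),4)
E
```

```text
clock: 24.7
position: [0.5693, 0.0177, 0.0599]
tool_rot: [-3.141, 0.612, -3.056]
force: [-5.7, -1.8, 9.2]
grip_width: 0.0588
finger_force: 84.1
clock: 25.37
position: [0.531, 0.0143, 0.0597]
tool_rot: [-3.141, 0.612, -3.056]
force: [-5.8, -1.5, 15.0]
grip_width: 0.0587
finger_force: 88.6
t 25.37 p [0.531  0.0143 0.0597] rpy [-180.    35.1 -175.1] q [ 0.53  0.84 -0.9   2.39  2.32  0.78 -0.58] F [-5.8 -1.5 15. ] w 0.0587 ff 88.6
[-0.09087857 -0.00041916  0.01468474]
front 6742 [[-0.0958 -0.0215  0.0073]
 [-0.0948 -0.0002  0.0178]
 [-0.0938  0.0214  0.027 ]]
rows 4 -0.0015 -0.0000 -0.0015 -0.01 4.27 0.00
```

```bash
python3 -m crank '0.085 0 0 0 0 0 0;0.085 0 0 0 0 0 0;0.085 0 0 0 0 0 0;0.085 -0.0016 0 -0.0015 0 4.25 0;0.085 -0.0016 0 -0.0015 0 4.25 0;0.085 -0.0016 0 -0.0015 0 4.25 0;0.085 -0.0016 0 -0.0015 0 4.25 0;0.085 0 0 0 0 0 0' >/dev/null
python3 -m crank '0.085 0 0.001 0 0 0.5 0;0.05 0 0 0 0 0.5 0;0.05 0 0 0 0 0 0;0.05 0 0 0 0 0 0;0.05 0 0 0 0 0 0;0.05 0 0 0 0 0 0;0.05 0 0 0 0 0 0;0.05 0.003 0 -0.001 0 0 0' 100
python3 -m crank '0.05 0.0099 0 -0.0032 0 0 0;0.05 0.0099 0 -0.0032 0 0 0;0.05 0.0099 0 -0.0032 0 0 0;0.05 0.0099 0 -0.0032 0 0 0;0.05 0.0099 0 -0.0032 0 0 0;0.05 0.0099 0 -0.0032 0 0 0;0.05 0.0099 0 -0.0032 0 0 0;0.05 0.0076 0 -0.0024 0 0 0'
python3 -m crank '0.05 0.003 0 -0.001 0 0 0;0.05 0 0 0 0 0 0;0.05 -0.0062 0 -0.019 0 0 0;0.05 -0.0062 0 -0.019 0 0 0;0.05 -0.0062 0 -0.019 0 0 0;0.05 -0.0062 0 -0.019 0 0 0;0.05 0 0 0 0 0 0;0.05 0 0 0 0 0 0'>/dev/null
python3 - <<'E'
from h import *
A=cur();st();t=A[:3,3];print(rel(t))
f=cam('top')
r,p=tinpose(f,t[2]-.02,t[2]+.02,t[:2]+ex[:2]*.05)
print('plane',np.linalg.lstsq(np.c_[p[:,:2],np.ones(len(p))],p[:,2],rcond=None)[0].round(4))
q=(p[:,:2]-t[:2]); a=q@ex[:2]; l=q@ey[:2]; print('front',np.percentile(a,99.7).round(4),'lat',np.percentile(l,[.5,99.5]).round(4))
d,l=hd(-33);X=np.array([.4371,-.2912,0])-.0465*d-.0005*l;X[2]=.14
B=plan(cur(),T(Rt(-33,18.5),X),8)
E
```

```text
clock: 26.75
position: [0.5278, 0.0125, 0.0633]
tool_rot: [-3.131, 0.338, -3.052]
force: [6.2, 0.2, 3.5]
grip_width: 0.0579
finger_force: 106.1
clock: 27.42
position: [0.4455, 0.0055, 0.061]
tool_rot: [-3.132, 0.336, -3.052]
force: [0.2, -0.3, -2.4]
grip_width: 0.0578
finger_force: 107.4
t 28.08 p [0.4426 0.0052 0.1349] rpy [-179.2   19.3 -174.9] q [ 0.34  0.39 -0.61  2.39  1.31  0.28  0.21] F [ 0.2 -0.2 -2.3] w 0.0582 ff 108.1
[-0.17972687 -0.00199672  0.08992196]
tin n 891 c [493.6  10.9] size [99.2 59.7] yaw 5.6 z 0.1479
plane [-0.0006  0.0043  0.1481]
front 0.1005 lat [-0.0283  0.0308]
rows 8 -0.0016 -0.0350 -0.0000 1.45 0.11 4.51
```

```bash
cat > place3.py <<'E'
from h import *
import sys
d,l=hd(-33);X=np.array([.4371,-.2912,0])-.0483*d-.001*l
R=Rt(-33,19.3)
X[2]=float(sys.argv[1]);B=plan(cur(),T(R,X),int(sys.argv[2]))
E
python3 place3.py .14 8
```

```text
rows 8 -0.0013 -0.0350 -0.0001 1.48 0.02 4.50
```

```bash
python3 -m crank '0.05 -0.0013 -0.035 0 1.48 0 4.5;0.05 -0.0013 -0.035 0 1.48 0 4.5;0.05 -0.0013 -0.035 0 1.48 0 4.5;0.05 -0.0013 -0.035 0 1.48 0 4.5;0.05 -0.0013 -0.035 0 1.48 0 4.5;0.05 -0.0013 -0.035 0 1.48 0 4.5;0.05 -0.0013 -0.035 0 1.48 0 4.5;0.05 -0.0013 -0.035 0 1.48 0 4.5'>/dev/null
python3 -c "from h import *;st()";python3 place3.py .1 6
```

```text
t 28.8 p [ 0.3945 -0.2676  0.1381] rpy [180.   19.2 146.8] q [ 0.8   0.4  -0.44  2.32  1.08  0.25  0.39] F [-0.1 -0.3 -1.3] w 0.0581 ff 108.2
rows 6 0.0020 0.0004 0.0060 -0.01 -0.01 -0.04
```

```bash
python3 -m crank '0.05 0.002 0.0004 0.006 0 0 0;0.05 0.002 0.0004 0.006 0 0 0;0.05 0.002 0.0004 0.006 0 0 0;0.05 0.002 0.0004 0.006 0 0 0;0.05 0.002 0.0004 0.006 0 0 0;0.05 0.002 0.0004 0.006 0 0 0;0.05 0 0 0 0 0 0;0.05 0 0 0 0 0 0'>/dev/null
python3 - <<'E'
from h import *
st();f=cam('top');r,p=tinpose(f,.095,.13,MAT[:2])
d,l=hd(-32);X=np.array([.4371,-.2912,0]);q=p[:,:2]-X[:2];a=q@d[:2];b=q@l[:2];print('front rel',np.percentile(a,99.7),'lat',np.percentile(b,[.5,99.5]))
E
python3 place3.py .0925 2
```

```text
t 29.47 p [ 0.3968 -0.2639  0.1004] rpy [179.9  19.2 147. ] q [ 0.71  0.48 -0.34  2.34  1.56  0.2  -0.1 ] F [-1.  -0.5 -1.6] w 0.058 ff 108.2
tin n 803 c [ 441.  -292.2] size [60.7 95.9] yaw -32.1 z 0.1135
front rel 0.05088507680259163 lat [-0.02868901  0.03112679]
rows 2 0.0013 -0.0010 0.0040 0.03 -0.02 -0.01
```

```bash
python3 -m crank '0.05 0.0014 -0.001 0.0042 0 0 0;0.05 0.0014 -0.001 0.0042 0 0 0;0.05 0 0 0 0 0 0;0.05 0 0 0 0 0 0;0.085 0 0 0 0 0 0;0.085 0 0 0 0 0 0;0.085 0 0 0 0 0 0;0.085 0 0 0 0 0 0'
python3 -m crank '0.085 0 0 -0.02 0 0 0;0.085 0 0 -0.03 0 0 0;0.085 0 0 -0.03 0 0 0;0.085 0 0 -0.03 0 0 0;0.085 0 0 -0.03 0 0 0;0.085 0 0 0 0 0 0;0.085 0 0 0 0 0 0;0.085 0 0 0 0 0 0'
python3 - <<'E'
from h import *
st();f=cam('top');save(f,'t3.png');r,p=tinpose(f,.095,.13,MAT[:2])
tinpose(f,.02,.045,(.4383,.3671));tinpose(f,.02,.045,(.4474,.2036))
rr=rel(cloud(f)).reshape(-1,3);m=rr[(abs(rr[:,0])<.05)&(abs(rr[:,1])<.025)];print('column top',np.median(m[:,2]))
E
```

```text
clock: 30.18
position: [0.3965, -0.266, 0.093]
tool_rot: [3.141, 0.338, 2.565]
force: [0.3, -0.6, 0.7]
grip_width: 0.0849
finger_force: 0.0
clock: 30.85
position: [0.37, -0.2529, 0.1828]
tool_rot: [-3.135, 0.342, 2.561]
force: [-0.4, 0.3, -1.1]
grip_width: 0.0852
finger_force: 0.0
t 30.85 p [ 0.37   -0.2529  0.1828] rpy [-179.6   19.6  146.8] q [ 0.95  0.28 -0.6   2.34  0.79  0.32  0.65] F [-0.4  0.3 -1.1] w 0.0852 ff 0.0
tin n 900 c [ 436.6 -291.5] size [ 60.6 104.8] yaw -32.7 z 0.1037
tin n 832 c [438.1 367. ] size [105.3  60.8] yaw 21.2 z 0.0314
tin n 828 c [447.1 203.4] size [104.9  60.1] yaw 48.2 z 0.0316
column top 0.06357625031802631
```

Pile done: three tins within 1 mm, flat. Column shows 2 tins and the new tins are in place. Now load new B.

```bash
python3 -c "
from h import *
d,l=hd(48.1);X=np.array([.4473,.2036,0])-.02*d;X[2]=.16
A=cur();B=T(Rt(48.1,0),X);plan(A,B,16)
M=expm(np.real(logm(np.linalg.inv(A)@B))/2);print((A@M)[:3,3]);X[2]=.023;plan(B,T(Rt(48.1,0),X),4)"
```

```text
rows 16 -0.0068 0.0296 0.0013 -0.89 0.99 -5.03
[ 0.48422194 -0.04352057  0.17671146]
rows 4 -0.0000 -0.0000 0.0343 0.00 0.00 0.00
```

```bash
python3 -m crank '0.085 -0.0068 0.0296 0.0013 -0.89 0.99 -5.03;0.085 -0.0068 0.0296 0.0013 -0.89 0.99 -5.03;0.085 -0.0068 0.0296 0.0013 -0.89 0.99 -5.03;0.085 -0.0068 0.0296 0.0013 -0.89 0.99 -5.03;0.085 -0.0068 0.0296 0.0013 -0.89 0.99 -5.03;0.085 -0.0068 0.0296 0.0013 -0.89 0.99 -5.03;0.085 -0.0068 0.0296 0.0013 -0.89 0.99 -5.03;0.085 -0.0068 0.0296 0.0013 -0.89 0.99 -5.03'>/dev/null
python3 -m crank '0.085 -0.0068 0.0296 0.0013 -0.89 0.99 -5.03;0.085 -0.0068 0.0296 0.0013 -0.89 0.99 -5.03;0.085 -0.0068 0.0296 0.0013 -0.89 0.99 -5.03;0.085 -0.0068 0.0296 0.0013 -0.89 0.99 -5.03;0.085 -0.0068 0.0296 0.0013 -0.89 0.99 -5.03;0.085 -0.0068 0.0296 0.0013 -0.89 0.99 -5.03;0.085 -0.0068 0.0296 0.0013 -0.89 0.99 -5.03;0.085 -0.0068 0.0296 0.0013 -0.89 0.99 -5.03'>/dev/null
python3 - <<'E'
from h import *
st();f=cam('top');
try: tinpose(f,.02,.045,(.4473,.2036))
except Exception as e: print(e)
d,l=hd(48.1);X=np.array([.4473,.2036,0])-.02*d;X[2]=.08
B=plan(cur(),T(Rt(48.1,0),X),6);X[2]=.023;plan(B,T(Rt(48.1,0),X),2)
E
```

```text
t 32.23 p [0.4338 0.1905 0.1597] rpy [ 180.     0.  -131.6] q [ 0.25  0.64 -1.08  2.04  0.73  0.92  1.18] F [-0.1  0.3 -0.6] w 0.0854 ff 0.0
attempt to get argmax of an empty sequence
rows 6 0.0005 -0.0011 0.0133 0.04 0.01 0.16
rows 2 -0.0000 -0.0000 0.0285 0.00 0.00 0.00
```

```bash
python3 -c "
from h import *
f=cam('wrist');tinpose(f,.02,.045,(.4473,.2036),vmin=70)"
python3 -m crank '0.085 0.0005 -0.0011 0.0133 0 0 0.16;0.085 0.0005 -0.0011 0.0133 0 0 0.16;0.085 0.0005 -0.0011 0.0133 0 0 0.16;0.085 0.0005 -0.0011 0.0133 0 0 0.16;0.085 0.0005 -0.0011 0.0133 0 0 0.16;0.085 0.0005 -0.0011 0.0133 0 0 0.16;0.085 0 0 0 0 0 0;0.085 0 0 0 0 0 0'
python3 - <<'E'
from h import *
f=cam('wrist');r,p=tinpose(f,.02,.045,(.4473,.2036),vmin=70)
d,l=hd(48.1);X=np.array([.4473,.2036,0])-.02*d;X[2]=.023
B=plan(cur(),T(Rt(48.1,0),X),3)
E
```

```text
tin n 8457 c [450. 201.] size [105.   56.8] yaw 47.9 z 0.0323
clock: 33.0
position: [0.4369, 0.1824, 0.0804]
tool_rot: [3.141, 0.0, -2.318]
force: [-0.0, 0.6, 0.6]
grip_width: 0.0849
finger_force: 0.0
tin n 19175 c [448.5 202. ] size [106.1  60.2] yaw 48.1 z 0.0323
rows 3 -0.0008 0.0022 0.0194 0.00 0.03 -0.31
```

```bash
python3 -m crank '0.085 -0.0009 0.0018 0.0192 0 0 -0.3;0.085 -0.0009 0.0018 0.0192 0 0 -0.3;0.085 -0.0009 0.0018 0.0192 0 0 -0.3;0.05 0 0 0 0 0 0;0.05 0 0 0 0 0 0;0.05 0 0 0 0 0 0;0.05 0 0 0 0 0 0;0.05 0 0 0 0 0 0' 80
python3 -m crank '0.05 0 0 -0.02 0 0 0;0.05 0 0 -0.04 0 0 0;0.05 0 0 -0.04 0 0 0;0.05 0 0 -0.04 0 0 0;0.05 0 0 -0.04 0 0 0;0.05 0 0 -0.04 0 0 0;0.05 0 0 -0.03 0 0 0;0.05 0 0 0 0 0 0'
python3 - <<'E'
from h import *
st();A=cur();t=A[:3,3];f=cam('wrist');r,p=tinpose(f,t[2]-.02,t[2]+.03,t[:2],vmin=50,rad=.1)
print('plane',np.linalg.lstsq(np.c_[p[:,:2],np.ones(len(p))],p[:,2],rcond=None)[0].round(4))
c=np.array(r[0])/1000-t[:2];print('offset along -toolx, tooly',-(c@A[:2,0]),c@A[:2,1])
plan(A,T(Rt(4.9,0),dp(-.02,0,.26)),12)
E
```

```text
clock: 33.72
position: [0.4359, 0.188, 0.0249]
tool_rot: [-3.141, 0.003, -2.304]
force: [-2.2, -2.1, 12.0]
grip_width: 0.0586
finger_force: 87.4
clock: 34.38
position: [0.4361, 0.1888, 0.2793]
tool_rot: [-3.138, 0.008, -2.304]
force: [0.7, 0.9, -3.3]
grip_width: 0.0588
finger_force: 87.6
t 34.38 p [0.4361 0.1888 0.2793] rpy [-179.8    0.4 -132. ] q [ 0.4   0.48 -1.24  1.91  0.52  1.11  1.37] F [ 0.7  0.9 -3.3] w 0.0588 ff 87.6
tin n 28192 c [436.8 191. ] size [72.6 74.7] yaw -41.9 z 0.2866
plane [0.057  0.0594 0.2501]
offset along -toolx, tooly 0.0020844778022315632 0.0009167044177831237
rows 12 -0.0057 -0.0193 -0.0021 -0.00 0.04 3.59
```

```bash
python3 -m crank '0.05 -0.0057 -0.0193 -0.0021 0 0 3.59;0.05 -0.0057 -0.0193 -0.0021 0 0 3.59;0.05 -0.0057 -0.0193 -0.0021 0 0 3.59;0.05 -0.0057 -0.0193 -0.0021 0 0 3.59;0.05 -0.0057 -0.0193 -0.0021 0 0 3.59;0.05 -0.0057 -0.0193 -0.0021 0 0 3.59;0.05 -0.0057 -0.0193 -0.0021 0 0 3.59;0.05 -0.0057 -0.0193 -0.0021 0 0 3.59'>/dev/null
python3 -m crank '0.05 -0.0057 -0.0193 -0.0021 0 0 3.59;0.05 -0.0057 -0.0193 -0.0021 0 0 3.59;0.05 -0.0057 -0.0193 -0.0021 0 0 3.59;0.05 -0.0057 -0.0193 -0.0021 0 0 3.59;0.05 0 0 0 0 0 0;0.05 0 0 0 0 0 0;0.05 0 0 0 0 0 0;0.05 0 0 0 0 0 0'
python3 - <<'E'
from h import *
st();A=cur();t=A[:3,3];print(rel(t));B=plan(A,T(Rt(4.9,0),dp(-.019,-.0006,.21)),4)
f=cam('top');r,p=tinpose(f,t[2]-.03,t[2]+.02,t[:2],vmin=110,rad=.1);q=rel(p);print(np.percentile(q,[.5,50,99.5],axis=0).round(4))
f=cam('wrist');V(cv2.resize(np.rot90(f['pixels'],2),(480,360)),'w5.png')
E
```

```text
clock: 35.77
position: [0.6006, 0.0206, 0.2988]
tool_rot: [3.14, 0.001, -3.054]
force: [-0.1, 0.1, -1.6]
grip_width: 0.0588
finger_force: 87.4
t 35.77 p [0.6006 0.0206 0.2988] rpy [ 1.799e+02  1.000e-01 -1.750e+02] q [ 0.49  0.59 -0.95  1.58  0.5   1.24  1.11] F [-0.1  0.1 -1.6] w 0.0588 ff 87.4
[-2.09907962e-02 -1.11607178e-04  2.53839209e-01]
rows 4 -0.0005 -0.0001 0.0110 0.02 0.02 0.03Traceback (most recent call last):
  File "<stdin>", line 3, in <module>
  File "h.py", line 41, in tinpose
    n,l,s,c=cv2.connectedComponentsWithStats(m.astype(np.uint8)); k=1+s[1:,4].argmax(); p=P[l==k]
                                                                      ~~~~~~~~~~~~~~^^
ValueError: attempt to get argmax of an empty sequence
```

```bash
python3 - <<'E'
from h import *
f=cam('wrist');V(cv2.resize(np.rot90(f['pixels'],2),(480,360)),'w5.png')
r=rel(cloud(f)); t=rel(cur()[:3,3]);print(t)
q=r.reshape(-1,3); 
m=q[(q[:,2]>t[2]-.024)&(q[:,2]<t[2]+.006)&(abs(q[:,1])<.02)&(q[:,0]<-.03)&(q[:,0]>-.1)];print('front face',len(m),np.percentile(m,[2,50,98],axis=0).round(4))
m=q[(q[:,2]>t[2]-.024)&(q[:,2]<t[2]+.01)&(abs(q[:,1])<.04)&(q[:,0]<-.05)&(q[:,0]>-.1)];print('lat',np.percentile(m[:,1],[1,99]))
E
```

```text
[-2.08844082e-02 -1.65658318e-04  2.53940708e-01]
front face 2392 [[-0.0544 -0.0192  0.2307]
 [-0.0528 -0.      0.243 ]
 [-0.0521  0.0193  0.2598]]
lat [-0.02739289  0.02539666]
```

View pics/w5.png

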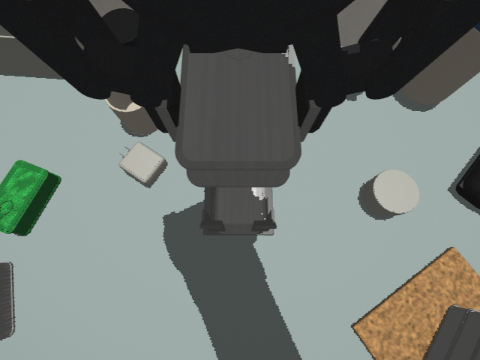

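The tin is held flat and centred over the shaft (front face at (240,110), stops below at (235,225)). Lowering.

```bash
python3 -m crank '0.05 0 -0.0001 0.02 0.1 0 0;0.05 0 -0.0001 0.02 0 0 0;0.05 0 -0.0001 0.02 0 0 0;0.05 0 -0.0001 0.02 0 0 0;0.05 0 0 0.014 0 0 0;0.05 0 0 0 0 0 0;0.05 0 0 0 0 0 0;0.05 0 0 0 0 0 0'
python3 -c "
from h import *
st();print(rel(cur()[:3,3]));plan(cur(),T(Rt(4.9,0),dp(-.0205,-.0006,.095)),5)"
```

```text
clock: 36.53
position: [0.6016, 0.02, 0.206]
tool_rot: [-3.141, 0.003, -3.055]
force: [0.3, 0.8, -1.2]
grip_width: 0.0589
finger_force: 87.3
t 36.53 p [0.6016 0.02   0.206 ] rpy [-180.     0.2 -175. ] q [ 0.45  0.68 -0.89  1.68  0.59  1.07  1.03] F [ 0.3  0.8 -1.2] w 0.0589 ff 87.3
[-0.0200548  -0.00083733  0.16100675]
rows 5 0.0001 0.0000 0.0132 -0.00 0.03 0.01
```

```bash
python3 -m crank '0.05 0.0001 0 0.011 0 0 0;0.05 0.0001 0 0.011 0 0 0;0.05 0.0001 0 0.011 0 0 0;0.05 0.0001 0 0.011 0 0 0;0.05 0 0 0.011 0 0 0;0.05 0 0 0.011 0 0 0;0.05 0 0 0 0 0 0;0.05 0 0 0 0 0 0'
python3 -c "
from h import *
st();print(rel(cur()[:3,3]))"
```

```text
clock: 37.2
position: [0.6006, 0.0197, 0.1382]
tool_rot: [3.142, 0.0, -3.055]
force: [-0.1, -0.1, -1.5]
grip_width: 0.0585
finger_force: 87.3
t 37.2 p [0.6006 0.0197 0.1382] rpy [ 180.    0. -175.] q [ 0.42  0.76 -0.84  1.73  0.67  0.97  0.97] F [-0.1 -0.1 -1.5] w 0.0585 ff 87.3
[-0.02107926 -0.00099452  0.09324587]
```

```bash
python3 -m crank '0.05 0 0 0.003 0 0 0;0.05 0 0 0 0 0 0;0.05 0 0 0 0 0 0;0.085 0 0 0 0 0 0;0.085 0 0 0 0 0 0;0.085 0 0 0 0 0 0;0.085 0 0 0 0 0 0;0.085 0 0 0 0 0 0'
python3 -m crank '0.085 0 0 -0.015 0 0 0;0.085 0 0 -0.03 0 0 0;0.085 0 0 -0.04 0 0 0;0.085 0 0 -0.04 0 0 0;0.085 0 0 -0.03 0 0 0;0.085 0 0 0 0 0 0;0.085 0 0 0 0 0 0;0.085 0 0 0 0 0 0'
python3 - <<'E'
from h import *
st();A=cur()
f=cam('wrist');q=rel(cloud(f)).reshape(-1,3);m=q[(abs(q[:,0])<.05)&(abs(q[:,1])<.025)&(q[:,2]<.13)&(q[:,2]>.05)];print(len(m),np.percentile(m,[2,50,98],axis=0).round(4))
f=cam('top');tinpose(f,.02,.045,(.438,.367))
d,l=hd(21.3);X=np.array([.4383,.367,0])-.02*d;X[2]=.16
B=T(Rt(21.3,0),X);plan(A,B,14)
M=expm(np.real(logm(np.linalg.inv(A)@B))/14)
print((A@M)[:3,3],(A@M@M@M)[:3,3])
E
```

```text
clock: 37.87
position: [0.6009, 0.0195, 0.136]
tool_rot: [-3.141, 0.002, -3.055]
force: [0.2, -0.3, 0.1]
grip_width: 0.0849
finger_force: 0.0
clock: 38.53
position: [0.6003, 0.0194, 0.2912]
tool_rot: [-3.141, 0.002, -3.055]
force: [0.6, -0.5, -0.7]
grip_width: 0.0847
finger_force: 0.0
t 38.53 p [0.6003 0.0194 0.2912] rpy [-1.80e+02  1.00e-01 -1.75e+02] q [ 0.49  0.59 -0.95  1.59  0.5   1.22  1.1 ] F [ 0.6 -0.5 -0.7] w 0.0847 ff 0.0
7068 [[-0.048  -0.024   0.095 ]
 [-0.0037 -0.0002  0.0963]
 [ 0.0478  0.0239  0.0978]]
tin n 836 c [438.6 366.8] size [105.4  62.6] yaw 21.5 z 0.0311
rows 14 0.0074 0.0266 0.0094 -0.00 0.01 -1.17
[0.59072022 0.04530191 0.28177514] [0.56993367 0.09645989 0.26301851]
```

New B is in, its top flat at 96 mm. Now new A.

```bash
python3 -m crank '0.085 0.0074 0.0266 0.0094 0 0 -1.17;0.085 0.0074 0.0266 0.0094 0 0 -1.17;0.085 0.0074 0.0266 0.0094 0 0 -1.17;0.085 0.0074 0.0266 0.0094 0 0 -1.17;0.085 0.0074 0.0266 0.0094 0 0 -1.17;0.085 0.0074 0.0266 0.0094 0 0 -1.17;0.085 0.0074 0.0266 0.0094 0 0 -1.17;0.085 0.0074 0.0266 0.0094 0 0 -1.17' 80 >/dev/null
python3 -m crank '0.085 0.0074 0.0266 0.0094 0 0 -1.17;0.085 0.0074 0.0266 0.0094 0 0 -1.17;0.085 0.0074 0.0266 0.0094 0 0 -1.17;0.085 0.0074 0.0266 0.0094 0 0 -1.17;0.085 0.0074 0.0266 0.0094 0 0 -1.17;0.085 0.0074 0.0266 0.0094 0 0 -1.17;0.085 0 0 0.03 0 0 0;0.085 0 0 0.03 0 0 0'>/dev/null
python3 -m crank '0.085 0 0 0 0 0 0;0.085 0 0 0 0 0 0;0.085 0 0 0 0 0 0;0.085 0 0 0 0 0 0;0.085 0 0 0 0 0 0;0.085 0 0 0 0 0 0;0.085 0 0 0 0 0 0;0.085 0 0 0 0 0 0'>/dev/null
python3 - <<'E'
from h import *
st();f=cam('wrist');r,p=tinpose(f,.02,.045,(.4383,.367),vmin=70)
d,l=hd(21.3);X=np.r_[np.array(r[0])/1000,0]-.02*d;X[2]=.0235
B=plan(cur(),T(Rt(21.3,0),X),4)
E
```

```text
t 40.63 p [0.4197 0.3593 0.0993] rpy [-1.800e+02  1.000e-01 -1.587e+02] q [-0.22  0.77 -0.87  1.88  0.77  0.87  0.46] F [0.4 0.5 0.2] w 0.0855 ff 0.0
tin n 16283 c [439.2 365.4] size [106.2  60.2] yaw 20.8 z 0.0323
rows 4 -0.0001 -0.0004 0.0189 -0.01 0.02 0.00
```

```bash
python3 -m crank '0.085 -0.0001 -0.0004 0.0189 0 0 0;0.085 -0.0001 -0.0004 0.0189 0 0 0;0.085 -0.0001 -0.0004 0.0189 0 0 0;0.085 -0.0001 -0.0004 0.0189 0 0 0;0.05 0 0 0 0 0 0;0.05 0 0 0 0 0 0;0.05 0 0 0 0 0 0;0.05 0 0 0 0 0 0' 80
python3 -m crank '0.05 0 0 0 0 0 0;0.05 0 0 -0.02 0 0 0;0.05 0 0 -0.04 0 0 0;0.05 0 0 -0.04 0 0 0;0.05 0 0 -0.04 0 0 0;0.05 0 0 -0.04 0 0 0;0.05 0 0 -0.04 0 0 0;0.05 0 0 -0.03 0 0 0'
python3 - <<'E'
from h import *
st();A=cur()
B=T(Rt(4.9,0),dp(-.02,-.0006,.26));plan(A,B,15)
E
```

```text
clock: 41.35
position: [0.4208, 0.3584, 0.0246]
tool_rot: [-3.141, 0.003, -2.769]
force: [-0.5, -0.4, -1.9]
grip_width: 0.0586
finger_force: 85.8
clock: 42.02
position: [0.4198, 0.3584, 0.2772]
tool_rot: [-3.142, 0.004, -2.769]
force: [1.6, 0.5, -2.3]
grip_width: 0.0584
finger_force: 86.8
t 42.02 p [0.4198 0.3584 0.2772] rpy [-180.     0.2 -158.6] q [-0.09  0.56 -1.04  1.73  0.52  1.16  0.66] F [ 1.6  0.5 -2.3] w 0.0584 ff 86.8
rows 15 -0.0065 -0.0249 -0.0018 0.00 0.01 1.10
```

```bash
python3 -m crank '0.05 -0.0065 -0.0249 -0.0018 0 0 1.1;0.05 -0.0065 -0.0249 -0.0018 0 0 1.1;0.05 -0.0065 -0.0249 -0.0018 0 0 1.1;0.05 -0.0065 -0.0249 -0.0018 0 0 1.1;0.05 -0.0065 -0.0249 -0.0018 0 0 1.1;0.05 -0.0065 -0.0249 -0.0018 0 0 1.1;0.05 -0.0065 -0.0249 -0.0018 0 0 1.1;0.05 -0.0065 -0.0249 -0.0018 0 0 1.1'>/dev/null
python3 -m crank '0.05 -0.0065 -0.0249 -0.0018 0 0 1.1;0.05 -0.0065 -0.0249 -0.0018 0 0 1.1;0.05 -0.0065 -0.0249 -0.0018 0 0 1.1;0.05 -0.0065 -0.0249 -0.0018 0 0 1.1;0.05 -0.0065 -0.0249 -0.0018 0 0 1.1;0.05 -0.0065 -0.0249 -0.0018 0 0 1.1;0.05 -0.0065 -0.0249 -0.0018 0 0 1.1;0.05 0 0 0 0 0 0'>/dev/null
python3 -m crank '0.05 0 0 0 0 0 0;0.05 0 0 0 0 0 0;0.05 0 0 0 0 0 0;0.05 0 0 0 0 0 0;0.05 0 0 0 0 0 0;0.05 0 0 0 0 0 0;0.05 0 0 0 0 0 0;0.05 0 0 0 0 0 0'>/dev/null
cat > face.py <<'E'
from h import *
st();A=cur();t=rel(A[:3,3]);print(t)
f=cam('wrist');q=rel(cloud(f)).reshape(-1,3)
m=q[(q[:,2]>t[2]-.024)&(q[:,2]<t[2]+.006)&(abs(q[:,1])<.02)&(q[:,0]<-.03)&(q[:,0]>-.1)];print('front face',len(m),np.percentile(m,[2,50,98],axis=0).round(4))
m=q[(q[:,2]>t[2]-.024)&(q[:,2]<t[2]+.01)&(abs(q[:,1])<.04)&(q[:,0]<-.05)&(q[:,0]>-.1)];print('lat',np.percentile(m[:,1],[1,99]))
plan(A,T(Rt(4.9,0),dp(t[0],-.0006,.165)),5)
E
python3 face.py
```

```text
t 44.02 p [0.6022 0.0193 0.3007] rpy [-1.800e+02  1.000e-01 -1.752e+02] q [ 0.49  0.58 -0.95  1.57  0.49  1.24  1.11] F [-0.4 -0.3 -1.4] w 0.0582 ff 86.9
[-0.01951099 -0.00149207  0.25569406]
front face 2347 [[-5.160e-02 -1.910e-02  2.328e-01]
 [-5.000e-02 -1.000e-04  2.446e-01]
 [-4.950e-02  1.910e-02  2.612e-01]]
lat [-0.02651373  0.02212835]
rows 5 0.0000 0.0002 0.0181 -0.00 0.02 -0.01
```

```bash
python3 -m crank '0.05 0.0012 0.0005 0.01 0 0 0;0.05 0.0012 0.0005 0.015 0 0 0;0.05 0 0 0.02 0 0 0;0.05 0 0 0.02 0 0 0;0.05 0 0 0.02 0 0 0;0.05 0 0 0 0 0 0;0.05 0 0 0 0 0 0;0.05 0 0 0 0 0 0'
python3 -c "
from h import *
st();print(rel(cur()[:3,3]));plan(cur(),T(Rt(4.9,0),dp(-.022,-.0006,.1225)),5)"
```

```text
clock: 44.73
position: [0.6002, 0.0203, 0.2165]
tool_rot: [-3.142, 0.002, -3.057]
force: [-0.1, 0.2, -2.0]
grip_width: 0.0585
finger_force: 86.7
t 44.73 p [0.6002 0.0203 0.2165] rpy [-1.800e+02  1.000e-01 -1.752e+02] q [ 0.46  0.66 -0.9   1.67  0.58  1.09  1.04] F [-0.1  0.2 -2. ] w 0.0585 ff 86.7
[-0.02143469 -0.00040212  0.17153828]
rows 5 0.0001 -0.0000 0.0098 -0.00 0.03 -0.01
```

```bash
python3 -m crank '0.05 0.0001 0 0.0098 0 0 0;0.05 0.0001 0 0.0098 0 0 0;0.05 0.0001 0 0.0098 0 0 0;0.05 0.0001 0 0.0098 0 0 0;0.05 0 0 0.0085 0 0 0;0.05 0 0 0 0 0 0;0.05 0 0 0 0 0 0;0.05 0 0 0 0 0 0'
python3 -c "
from h import *
st();print(rel(cur()[:3,3]))"
```

```text
clock: 45.4
position: [0.5997, 0.0201, 0.1682]
tool_rot: [-3.141, 0.002, -3.057]
force: [-0.1, -0.7, -2.0]
grip_width: 0.0586
finger_force: 87.0
t 45.4 p [0.5997 0.0201 0.1682] rpy [-1.800e+02  1.000e-01 -1.752e+02] q [ 0.43  0.72 -0.86  1.71  0.63  1.01  1.  ] F [-0.1 -0.7 -2. ] w 0.0586 ff 87.0
[-0.02194522 -0.00051211  0.12318067]
```

```bash
python3 -m crank '0.05 0 0 0.002 0 0 0;0.05 0 0 0 0 0 0;0.05 0 0 0 0 0 0;0.085 0 0 0 0 0 0;0.085 0 0 0 0 0 0;0.085 0 0 0 0 0 0;0.085 0 0 0 0 0 0;0.085 0 0 0 0 0 0'
python3 -m crank '0.085 0 0 -0.015 0 0 0;0.085 0 0 -0.03 0 0 0;0.085 0 0 -0.03 0 0 0;0.085 0 0 -0.04 0 0 0;0.085 0 0 -0.03 0 0 0;0.085 0.03 0 0 0 0 0;0.085 0.04 0 0 0 0 0;0.085 0.04 0 0 0 0 0'>/dev/null
python3 -m crank '0.085 0.03 0.02 0 0 0 0;0.085 0 0.04 0 0 0 0;0.085 0 0.04 0 0 0 0;0.085 0 0.04 0 0 0 0;0.085 0 0.04 0 0 0 0;0.085 0 0.04 0 0 0 0;0.085 0 0 0 0 0 0;0.085 0 0 0 0 0 0'
python3 - <<'E'
from h import *
f=cam('top');save(f,'t4.png');q=rel(cloud(f)).reshape(-1,3);m=q[(abs(q[:,0])<.05)&(abs(q[:,1])<.028)];print(np.percentile(m,[2,50,98],axis=0).round(4))
r,p=tinpose(f,.15,.185,C[:2],rad=.08);print(rel(np.r_[np.array(r[0])/1000,.17]))
tinpose(f,.095,.13,MAT[:2])
q=rel(p);print(np.linalg.lstsq(np.c_[q[:,:2],np.ones(len(q))],q[:,2],rcond=None)[0].round(3))
g=cam('scene');save(g,'s4.png')
E
```

```text
clock: 46.07
position: [0.5996, 0.02, 0.1661]
tool_rot: [-3.141, 0.002, -3.057]
force: [-0.5, -0.6, 1.0]
grip_width: 0.0849
finger_force: 0.0
clock: 47.4
position: [0.4401, 0.2303, 0.3117]
tool_rot: [3.141, 0.002, -3.052]
force: [1.2, -0.5, -0.5]
grip_width: 0.085
finger_force: 0.0
[[-4.800e-02 -2.680e-02  1.223e-01]
 [-1.800e-03  1.000e-04  1.277e-01]
 [ 4.560e-02  2.680e-02  1.330e-01]]
tin n 975 c [617.3  19. ] size [105.2  61.6] yaw 5.2 z 0.1726
[-0.00444929 -0.00314383  0.125     ]
tin n 906 c [ 436.2 -291.4] size [ 60.9 105.4] yaw -32.6 z 0.1037
[0.003 0.029 0.128]
```

View pics/s4.png

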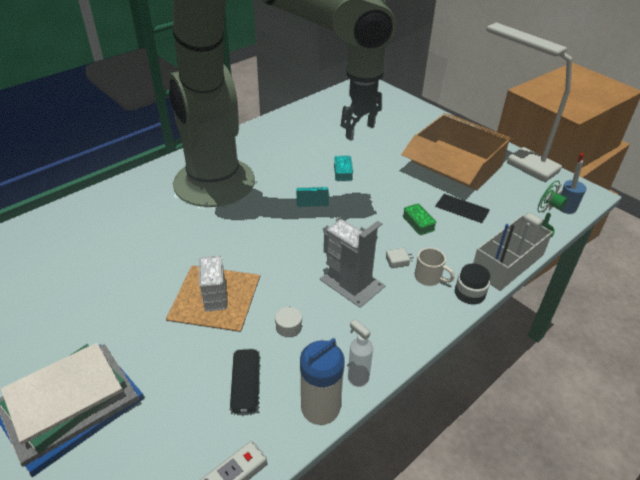

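View pics/t4.png

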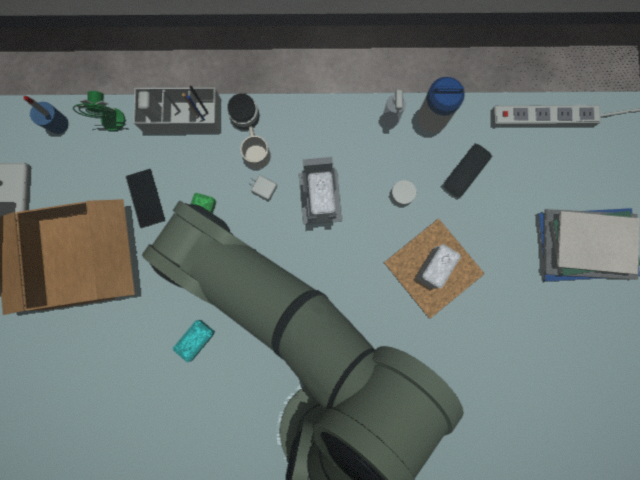

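The scene view shows the pile squared on the mat at (213,282) and the loaded dispenser at (350,260). The bystanders have not moved and no silver tins are left on the desk.

```bash
python3 -c "
from h import *
print(bot.job_done())"
```

```text
the job is handed in; nothing more can be done
None
```

The job is handed in: the three oldest tins are stacked in the middle of the mat, with centres about 1 mm apart. The two kept tins are in the dispenser with both new tins flat on top, and the other things on the desk are where they were. It took about 48 s of robot time; the hand-in returned no verdict.

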